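# Case the travel corkscrews

### The job

Turn every square oak case that stands mouth-down on the cart over, stand it mouth-up on the dark packing board, and slide one barrel corkscrew fully home in each. Use only barrels of the size that fits the case closely, neither the thin nor the thick look-alike, and leave the look-alikes and the other bric-a-brac where they are.

Things in the scene. Friction and masses are not known exactly. Their poses are not given: they have to be found in the camera images.
- board: fixed dark wooden packing board lying flat, 360 (its x) x 200 (its y) x 8 mm, empty at the start; origin at the centre of its underside, z up
- case1: square oak case, 60 x 60 mm outside, 85 mm tall, bore 43 mm square and 75 mm deep, closed end 10 mm thick, thin brass band nearer the closed end; 170 g. Origin at the centre of the MOUTH, z from mouth to closed end (up while mouth-down), x and y across the flats. Starts mouth-down on the cart; two or three of the three are there. Lies on any flat side without rolling
- case2: square oak case, 60 x 60 mm outside, 85 mm tall, bore 43 mm square and 75 mm deep, closed end 10 mm thick, thin brass band nearer the closed end; 170 g. Origin at the centre of the MOUTH, z from mouth to closed end (up while mouth-down), x and y across the flats. Starts mouth-down on the cart; two or three of the three are there. Lies on any flat side without rolling
- case3: square oak case, 60 x 60 mm outside, 85 mm tall, bore 43 mm square and 75 mm deep, closed end 10 mm thick, thin brass band nearer the closed end; 170 g. Origin at the centre of the MOUTH, z from mouth to closed end (up while mouth-down), x and y across the flats. Starts mouth-down on the cart; two or three of the three are there. Lies on any flat side without rolling
- barrel1: travel corkscrew in a closed turned-walnut barrel with a thin steel collar: a plain upright cylinder 40 mm in diameter and 120 mm tall, foot edge bevelled 3 mm, 120 g. It fits the cases with 1.5 mm to spare on each side; home, it stands out of the case by 45 mm. Origin at the centre of the foot, z up towards the top end. Starts standing
- barrel2: travel corkscrew in a closed turned-walnut barrel with a thin steel collar: a plain upright cylinder 40 mm in diameter and 120 mm tall, foot edge bevelled 3 mm, 120 g. It fits the cases with 1.5 mm to spare on each side; home, it stands out of the case by 45 mm. Origin at the centre of the foot, z up towards the top end. Starts standing
- barrel3: travel corkscrew in a closed turned-walnut barrel with a thin steel collar: a plain upright cylinder 40 mm in diameter and 120 mm tall, foot edge bevelled 3 mm, 120 g. It fits the cases with 1.5 mm to spare on each side; home, it stands out of the case by 45 mm. Origin at the centre of the foot, z up towards the top end. Starts standing
- barrel_thin: travel corkscrew in a closed turned-walnut barrel with a thin steel collar: a plain upright cylinder 31 mm in diameter and 120 mm tall, foot edge bevelled 3 mm, 80 g. Look-alike: would rattle in a case. Origin at the centre of the foot, z up towards the top end. Starts standing
- barrel_thick: travel corkscrew in a closed turned-walnut barrel with a thin steel collar: a plain upright cylinder 48 mm in diameter and 120 mm tall, foot edge bevelled 3 mm, 160 g. Look-alike: too thick for a case. Origin at the centre of the foot, z up towards the top end. Starts standing
- stopper: bystander: smoky glass decanter stopper standing on its foot, 54 mm wide, 74 mm tall; origin at its foot
- cork: bystander: carved walnut cork standing upright, 48 mm wide, 70 mm tall; origin at its foot
- folding: bystander: rusted folding corkscrew lying flat, 100 x 22 x 12 mm; origin at its underside, x along it
- bellscrew: bystander: nickel bell-housed corkscrew standing on its bell (60 mm wide), 98 mm tall, with a 90 mm wooden cross handle along its x; origin at its foot
Not all that is in view belongs to the job. Leave any turquoise look-alike of the barrel1 alone. What is shaped like the case3 but purple is not meant.

How it is judged:
By the outcome, as a careful person would: the job done as asked, in the order asked, and still so for the second after the job is handed in, with the robot touching nothing.
Of case1, case2, case3 only 2 to 3 are there at a start; the rules pass over those that are not, and their reading is None.
At some moment in a run one of case1, case2, case3 may be knocked a few centimetres aside while the robot is not near it.
It also fails if it takes over 210 s, if anything falls off the work surface, if the arm or the gripper's body presses on something with over 40 N, if the wrist force passes 120 N, or if a joint passes its speed limit or range.

### The arm

A 6-joint arm with a two-finger parallel gripper is mounted at the origin on the work surface. World frame = base frame: x ahead of the robot, y to its left, z up, the work surface at z = 0. Lengths are in m, angles in rad, forces in N, time in s.
With the tool pointing down it reaches from about 0.4 to 0.825 m from the base axis. Payload 7 kg.
Tool frame: the origin (TCP) lies at the centre of the arm's flange, where the gripper is bolted on; the fingertips stand 178 mm ahead of it and the grasp point (between the pads) lies arm.tcp_to_grasp ahead of it (arm.tcp_to_grasp is the distance from the TCP to the grasp point, in m); z points along the fingers, y is the direction in which the jaws open and shut (so a half turn about z gives the same grasp; the last joint's range is limited). The gripper opens to 88 mm and grips with 3 to 60 N. Pads are 19 mm wide; open, the fingers measure 130 mm over their backs; the gripper's body (78 mm by 193 mm) begins 47 mm behind the grasp point.
Start: joints at [1.579, 0.359, 0.012, 0, -1.224, -0.288], TCP at [0.186, 0.649, 0.405] pointing down, gripper open.
Joint ranges: [-3.07, 3.07], [-1.43, 2.12], [-1.02, 1.25], [-3.03, 1.67], [-3.05, -0], [-3.03, 3.03]. Speed limits (rad/s): [2.39, 2.39, 3.01, 3.14, 3.14, 3.14].

### API

Orientations are given as [roll, pitch, yaw] about the fixed x, y, z axes, in that order (R = Rz(yaw) Ry(pitch) Rx(roll)).
In Python, from station import arm gives the robot as it stands.
- The arm moves only by the tool move_arm, never from a script. Its argument "deltas" is a list of rows, each a list of 6 numbers: the shift along the world's x, y, z in mm, then the turn, a rotation vector about the world's x, y, z in degrees. In form: [[tx, ty, tz, ax, ay, az], ...]. A call has exactly 5 rows; each row shifts and turns the commanded pose from where the row before left it; what a row does not reach is not made up. A row lasts 1/12 s, in which the tool goes at most 41.7 mm and 7.16 degrees, less where a joint would pass 70% of its speed; a pose out of reach is approached as far as the arm can. A call with a gripper value outside its range is refused whole. "claw" is the closure in counts, from 0 (fully open) to 255 (shut), set as the call begins (left out, the last holds). The fingers move at their own pace and stop on an object; "squeeze" is the grip in N (left out, the last holds). Time passes only in rows, so rows that do not move let the fingers close, or fill a call up. It gives the time, the measured TCP pose, the force and the opening at its end, in the units of the state.
- arm.get_state(): the state, without advancing time (a new reading comes with each control period).
- arm.grab_frame(name): name is "side" or "top" or "wrist"; returns the picture (420x560x3 uint8, red, green, blue); there is no depth.
- arm.calibration(name): a dict with "intrinsics" (3x3 intrinsics, pixels), "k1" (the pictures are not rectified: a ray, as slopes to the right and down, at radius r is drawn at 1 + k1 r^2 times it, then the intrinsics apply), "T" (4x4, takes a point from camera to world coordinates); the wrist camera has in their place "mount" (4x4, takes a point from camera to tool coordinates, whose origin is the TCP and whose axes are the flange's). Camera axes: x right, y up, looking along -z (the intrinsics and any distortion apply to the point x, -y, -z); pixel columns grow to the right and rows downward; lengths in m; the calibration is good to about 2 mm. A picture is of the moment at which its call begins: read the wrist's pose just before it. calibration takes no time and is no camera call.
- arm.job_done(): hands the job in, once; it reports no verdict.
Trained networks look in the newest picture that a camera, given by its name, has taken for a name from the list of things; names that differ only in an ending like _2 or _b are one class to them, and where a whole thing is asked for, a point or a joint stands for the part that bears it (a point fixed in the world has none). Each returns a list of dicts, best first, with "score" (0 to 1); they miss things now and then, are a little off and sometimes report something else, mostly with a low value. They report only what shows in the picture. A call takes as long as a camera call. They do not tell look-alikes from the thing itself.
- arm.spot_in(thing, camera): "xy" ([column, row] in pixels, amid what is visible of it).
- arm.masks_of(thing, camera): "pixels" (420x560 bool, what is visible of it) and "xy" ([column, row] in pixels, amid what is visible of it).
- arm.spot_point(thing, camera): "xy" ([column, row] in pixels: a listed point, or the origin of a listed thing).
The state is a dict: "t": time; "q": joint angles; "qd": joint speeds; "joint_efforts": joint torques, N m; "eef_pos": TCP position; "ee_rot": TCP orientation; "force": force on the tool from outside, world axes, zero at the start; "moment": the same for the moment, N m; "width": finger opening in m.
Only numpy, scipy, OpenCV 4.12 (cv2) and the standard library are available. Lean on these libraries where they do the work, as an engineer would, in place of code of your own. Each camera call takes 0.05 s, during which the arm holds its last target. There are 200 camera calls.

## Working session

There is one attempt and no reset: what is moved stays moved. The work goes in short steps, Python scripts to look and compute and a tool call to move; the robot and the scene stay as the last step left them, time stands still between calls to the robot, and variables do not carry over. Pictures are saved under pics/ and viewed, about 12 in all and at most 16, crops included, and the job is handed in when it is done.

Besides the shell and the picture viewer there is one more tool, called after ">>>" as name(argument=value, ...) on one line, values as JSON. move_arm: Moves the arm, as the interface text tells. Its arguments: {"type":"object","properties":{"deltas":{"type":"array","items":{"type":"array","items":{"type":"number"}}},"claw":{"type":"number"},"squeeze":{"type":"number"}},"required":["deltas"]}

```bash
ls; mkdir -p pics; python3 - <<'E'
from station import arm
import cv2
print(arm.get_state()); print(arm.tcp_to_grasp)
for c in ['side','top','wrist']:
    im=arm.grab_frame(c); cv2.imwrite(f'pics/{c}0.png',im[:,:,::-1]); print(c,arm.calibration(c))
    for th in ['board','case1','barrel1','barrel_thin','barrel_thick','stopper','cork','folding','bellscrew']:
        print(th,[(round(d['score'],2),[round(float(v)) for v in d['xy']]) for d in arm.spot_in(th,c)])
E
```

```text
pics
{'t': 0.0, 'q': array([ 1.57908693e+00,  3.59408299e-01,  1.10423096e-02, -3.26962694e-04,
       -1.22409676e+00, -2.88063692e-01]), 'qd': array([ 0.00122496,  0.00184354, -0.00127811,  0.0002886 , -0.00039012,
       -0.00148473]), 'joint_efforts': array([-6.83139187e-04, -5.82720852e+01,  2.93073517e+01,  6.99724406e+00,
        7.07796498e-03, -1.50551791e-04]), 'eef_pos': array([0.18636802, 0.64856014, 0.40370556]), 'ee_rot': array([ 3.13990757e+00, -1.78768720e-04, -2.79884299e-01]), 'force': array([-0.04639606,  0.38031965, -0.03887915]), 'moment': array([ 0.05562062, -0.04646683, -0.00509329]), 'width': 0.08764502326633983}
0.1593
side {'intrinsics': array([[512.30432857,   0.        , 273.06711716],
       [  0.        , 512.30432857, 212.13324739],
       [  0.        ,   0.        ,   1.        ]]), 'k1': 0.001592677195716778, 'T': array([[ 0.99800403,  0.03101059, -0.05501178,  0.4169561 ],
       [-0.06044464,  0.72133735, -0.68994122, -0.97483521],
       [ 0.01828657,  0.69188928,  0.721772  ,  1.04016102],
       [ 0.        ,  0.        ,  0.        ,  1.       
[... 1243 characters left out ...]
184, 185])]
bellscrew [(0.82, [169, 291])]
wrist {'intrinsics': array([[346.01646779,   0.        , 278.52850484],
       [  0.        , 346.01646779, 204.73423843],
       [  0.        ,   0.        ,   1.        ]]), 'k1': -0.07272603397965961, 'mount': array([[-5.46195566e-04,  9.55390569e-01,  2.95344820e-01,
         8.00584795e-02],
       [ 9.99999683e-01,  6.92872902e-04, -3.91978578e-04,
         4.82492146e-04],
       [-5.79129059e-04,  2.95344512e-01, -9.55390645e-01,
         1.91786803e-02],
       [ 0.00000000e+00,  0.00000000e+00,  0.00000000e+00,
         1.00000000e+00]])}
board []
case1 []
barrel1 []
barrel_thin []
barrel_thick []
stopper []
cork []
folding []
bellscrew []
```

```bash
python3 - <<'E'
import cv2,numpy as np
a=cv2.imread('pics/top0.png');b=cv2.imread('pics/side0.png')
a=cv2.resize(a[120:320,110:470],None,fx=2.2,fy=2.2,interpolation=cv2.INTER_CUBIC)
b=cv2.resize(b[90:410,170:390],None,fx=1.85,fy=1.85,interpolation=cv2.INTER_CUBIC)
cv2.imwrite('pics/topc.png',a);cv2.imwrite('pics/sidec.png',b)
E
```

```text
(no output)
```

View pics/topc.png

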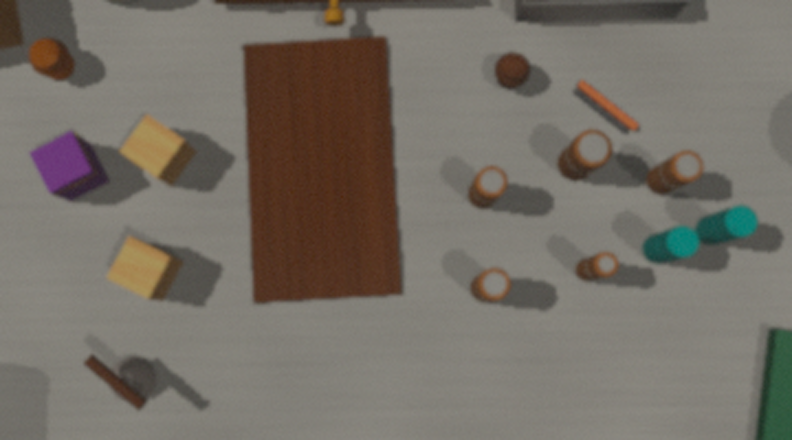

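View pics/sidec.png

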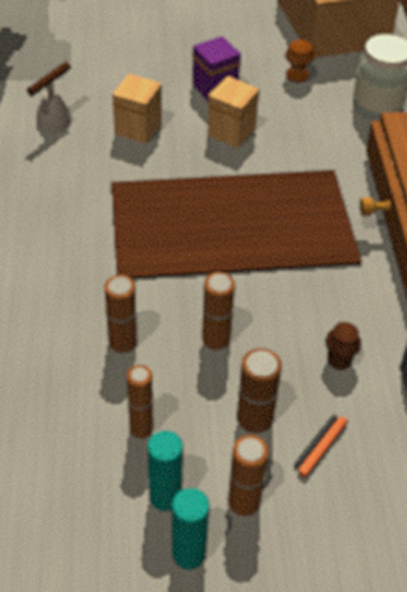

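View pics/side0.png

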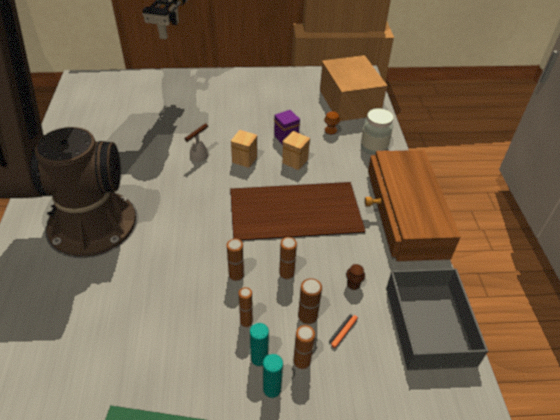

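Two oak cases (top px 184,185 and 175,240); the purple one at (142,197) is excluded. There are three 40 mm barrels (330,207), (333,248), (417,200). The thin one is at (382,240), the thick one at (375,190), and the turquoise ones are excluded. Next I measure positions.

```bash
cat > h.py <<'E'
import numpy as np,cv2
from station import arm
def und(uv,c):
    K=np.array(c['intrinsics']);d=np.array([c['k1'],0,0,0,0.])
    return cv2.undistortPoints(np.array(uv,float).reshape(-1,1,2),K,d).reshape(-1,2)
def camT(name):
    c=arm.calibration(name)
    if name!='wrist': return c,np.array(c['T'])
    s=arm.get_state();T=np.eye(4);T[:3,:3]=R(s['ee_rot']);T[:3,3]=s['eef_pos'];return c,T@np.array(c['mount'])
def R(e):
    from scipy.spatial.transform import Rotation as r
    return r.from_euler('xyz',e).as_matrix()
def plane(uv,name,z,ct=None):
    c,T=ct or camT(name);n=und(uv,c);d=np.c_[n[:,0],-n[:,1],-np.ones(len(n))]@T[:3,:3].T;o=T[:3,3]
    return o+d*((z-o[2])/d[:,2])[:,None]
def proj(P,name,ct=None):
    c,T=ct or camT(name);p=(np.atleast_2d(P)-T[:3,3])@T[:3,:3];s=np.c_[p[:,0]/-p[:,2],-p[:,1]/-p[:,2]]
    s=s*(1+c['k1']*(s**2).sum(1))[:,None];K=np.array(c['intrinsics']);return s*[K[0,0],K[1,1]]+K[:2,2]
E
cat > cases.py <<'E'
from h import *
from scipy.optimize import minimize
def hull(dim,pose,name,ct):
    # box: dim (sx,sy,h) pose x,y,yaw,z0
    x,y,a,z0=pose;c,s=np.cos(a),np.sin(a);P=[]
    for i in(-1,1):
        for j in(-1,1):
            for k in(0,1):
                u,v=i*dim[0]/2,j*dim[1]/2;P.append([x+c*u-s*v,y+s*u+c*v,z0+k*dim[2]])
    return cv2.convexHull(proj(np.array(P),name,ct).astype(np.float32))
def fit(mask,p0,dim,z0,name='top'):
    ct=camT(name);S=4
    big=cv2.resize(mask.astype(np.float32),None,fx=S,fy=S,interpolation=cv2.INTER_LINEAR)>.5
    def cost(p):
        m=np.zeros(big.shape,np.uint8);h=hull(dim,(p[0],p[1],p[2],z0),name,ct)
        cv2.fillConvexPoly(m,np.round((h+.5)*S*16).astype(np.int32),1,shift=4);m=m>0
        return 1-(m&big).sum()/(m|big).sum()
    best=None
    for a in np.radians([0,22,45,67]):
        r=minimize(cost,[p0[0],p0[1],a],method='Nelder-Mead',options=dict(initial_simplex=[[p0[0],p0[1],a],[p0[0]+.01,p0[1],a],[p0[0],p0[1]+.01,a],[p0[0],p0[1],a+.3]],maxiter=120))
        if best is None or r.fun<best.fun: best=r
    return best
def oak(im,xy):
    hsv=cv2.cvtColor(im,cv2.COLOR_RGB2HSV);m=((hsv[...,0]>10)&(hsv[...,0]<28)&(hsv[...,1]>75)).astype(np.uint8)
    n,l,st,ce=cv2.connectedComponentsWithStats(m);u,v=np.round(xy).astype(int);w=l[v-3:v+4,u-3:u+4];k=np.bincount(w[w>0]).argmax();return l==k
E
python3 - <<'E'
from cases import *
im=arm.grab_frame('top')
for d in arm.masks_of('case1','top'):
    p=plane([d['xy']],'top',.05)[0]
    r=fit(d['pixels'],p,(.06,.06,.085),0)
    u=np.array(d['xy'])
    print('net',d['score'],u.round(),d['pixels'].sum(),r.x[:2].round(4),np.degrees(r.x[2])%90,r.fun)
    try:
        m=oak(im,u);r=fit(m,p,(.06,.06,.085),0);print('  hsv',m.sum(),r.x[:2].round(4),np.degrees(r.x[2])%90,r.fun)
    except Exception as e: print(e)
def disc(im,xy):pass
for d in arm.masks_of('barrel1','top')+arm.masks_of('barrel_thin','top')+arm.masks_of('barrel_thick','top'):
    ys,xs=np.nonzero(d['pixels']); print('bar',round(d['score'],2),np.array(d['xy']).round(),plane([d['xy']],'top',.06)[0][:2].round(3),len(xs))
for o in arm.spot_point('barrel1','side'): print('foot side',np.round(o['xy']),plane([o['xy']],'side',0)[0][:2].round(3))
for o in arm.spot_point('barrel1','top'): print('foot top',np.round(o['xy']),plane([o['xy']],'top',0)[0][:2].round(3))
print('board',plane([[221,140],[286,137],[293,253],[226,257]],'top',.008)[:,:2].round(3))
print('purple/stopper/bell',plane([[142,197],[132,149],[169,291]],'top',.04)[:,:2].round(3))
E
```

```text
net 0.85 [184. 184.] 634 [0.5787 0.237 ] 55.88305891292253 0.05495679192154579
  hsv 612 [0.5785 0.238 ] 56.04894534362438 0.05210500247647354
net 0.77 [143. 199.] 695 [0.5598 0.3554] 27.552293395560383 0.05501535312180139
attempt to get argmax of an empty sequence
net 0.65 [175. 242.] 624 [0.422  0.2527] 62.77378724657408 0.053337219469542396
  hsv 618 [0.422  0.2526] 63.23284419611751 0.038677295541777346
bar 0.81 [418. 200.] [ 0.528 -0.444] 344
bar 0.78 [332. 205.] [ 0.518 -0.201] 238
bar 0.66 [444. 222.] [ 0.464 -0.512] 392
bar 0.66 [174. 242.] [0.42  0.252] 628
bar 0.65 [416. 233.] [ 0.434 -0.433] 342
bar 0.55 [334. 247.] [ 0.397 -0.201] 224
bar 0.54 [383. 241.] [ 0.412 -0.339] 179
bar 0.18 [173. 242.] [0.421 0.257] 635
bar 0.69 [375. 188.] [ 0.565 -0.324] 415
foot side [235. 276.] [ 0.388 -0.197]
foot side [273. 391.] [ 0.464 -0.501]
foot side [257. 358.] [ 0.434 -0.425]
foot side [289. 272.] [ 0.524 -0.191]
foot side [330. 129.] [0.708 0.394]
foot top [331. 209.] [ 0.515 -0.202]
foot top [408. 235.] [ 0.433 -0.426]
foot top [434. 222.] [ 0.471 -0.505]
foot top [411. 204.] [ 0.525 -0.441]
foot top [330. 250.] [ 0.391 -0.194]
board [[ 0.733  0.127]
 [ 0.738 -0.072]
 [ 0.385 -0.086]
 [ 0.376  0.112]]
purple/stopper/bell [[0.555 0.354]
 [0.7   0.387]
 [0.282 0.27 ]]
```

```bash
cat > log.py <<'E'
from h import *
import json
s=arm.get_state();json.dump([list(map(float,s[k])) for k in('q','eef_pos','ee_rot')],open('log.jsonl','a'));open('log.jsonl','a').write('\n')
print(round(s['t'],2),'q',s['q'].round(3),s['eef_pos'].round(4),s['ee_rot'].round(3),'tz',R(s['ee_rot'])[:,2].round(2),s['force'].round(1),round(s['width'],4))
E
python3 log.py; python3 -c "
from station import arm;print([a for a in dir(arm) if a[0]!='_'])"
```

```text
1.85 q [ 1.579  0.359  0.012 -0.    -1.224 -0.288] [0.1864 0.6487 0.4047] [-3.142  0.    -0.28 ] tz [-0.  0. -1.] [ 0.3 -0.8  0.3] 0.0881
['Unreachable', 'calibration', 'get_state', 'grab_frame', 'job_done', 'masks_of', 'spot_in', 'spot_point', 'tcp_to_grasp']
```

>>> move_arm(deltas=[[24,-33,0,0,0,0],[24,-33,0,0,0,0],[24,-33,0,0,0,0],[24,-33,0,0,0,0],[24,-33,0,0,0,0]])

```text
t: 2.27
eef_pos: [0.3071, 0.4821, 0.4048]
ee_rot: [-3.141, -0.0, -0.279]
force: [0.5, -0.6, 0.3]
width: 0.0877
```

```bash
python3 log.py
```

```text
2.27 q [ 1.346  0.189 -0.221  0.    -1.16  -0.054] [0.3071 0.4821 0.4048] [-3.141 -0.    -0.279] tz [ 0.  0. -1.] [ 0.5 -0.6  0.3] 0.0877
```

>>> move_arm(deltas=[[24,-33,0,0,6,0],[24,-33,0,0,6,0],[24,-33,0,0,6,0],[24,-33,0,0,6,0],[24,-33,0,0,6,0]])

```text
t: 2.68
eef_pos: [0.4272, 0.3173, 0.406]
ee_rot: [2.986, 0.506, -0.318]
force: [1.0, 0.3, -0.7]
width: 0.0875
```

```bash
python3 log.py
```

```text
2.68 q [ 0.833  0.277 -0.007 -0.385 -1.652  0.5  ] [0.4272 0.3173 0.406 ] [ 2.986  0.506 -0.318] tz [-0.5   0.   -0.86] [ 1.   0.3 -0.7] 0.0875
```

>>> move_arm(deltas=[[10,0,0,6,0,0],[10,0,0,6,0,0],[10,0,0,6,0,0],[10,0,0,6,0,0],[10,0,0,6,0,0]])

```text
t: 3.1
eef_pos: [0.4772, 0.3186, 0.4052]
ee_rot: [-2.686, 0.586, 0.004]
force: [-0.4, -0.1, -0.2]
width: 0.0881
```

```bash
python3 log.py
```

```text
3.1 q [ 0.619  0.299  0.086 -0.702 -1.561  0.898] [0.4772 0.3186 0.4052] [-2.686  0.586  0.004] tz [-0.5   0.44 -0.75] [-0.4 -0.1 -0.2] 0.0881
```

>>> move_arm(deltas=[[10,0,0,0,-7,0],[10,0,0,0,-7,0],[10,0,0,0,-7,0],[10,0,0,0,-7,0],[10,0,0,0,-7,0]])

```text
t: 3.52
eef_pos: [0.5272, 0.3187, 0.4056]
ee_rot: [-2.693, -0.031, 0.002]
force: [0.1, -0.1, -1.4]
width: 0.0875
```

```bash
python3 log.py
```

```text
3.52 q [ 0.736  0.2   -0.096 -0.375 -0.976  1.009] [0.5272 0.3187 0.4056] [-2.693e+00 -3.100e-02  2.000e-03] tz [ 0.03  0.43 -0.9 ] [ 0.1 -0.1 -1.4] 0.0875
```

>>> move_arm(deltas=[[0,-10,0,0,-7,0],[0,-10,0,0,-7,0],[0,-10,0,-6,0,0],[0,0,-20,-6,0,0],[0,0,-20,-6,0,7]])

```text
t: 3.93
eef_pos: [0.526, 0.2885, 0.3661]
ee_rot: [-2.998, -0.255, 0.173]
force: [0.2, -0.2, -0.9]
width: 0.0878
```

```bash
python3 log.py
```

```text
3.93 q [ 0.841  0.18  -0.372  0.063 -0.73   0.88 ] [0.526  0.2885 0.3661] [-2.998 -0.255  0.173] tz [ 0.22  0.18 -0.96] [ 0.2 -0.2 -0.9] 0.0878
```

```bash
cat > kin.py <<'E'
import numpy as np,json,itertools,os
from scipy.optimize import least_squares
from scipy.spatial.transform import Rotation as r
def rot(ax,a):return r.from_euler(ax,a).as_matrix()
LO=np.array([-3.07,-1.43,-1.02,-3.03,-3.05,-3.03]);HI=np.array([3.07,2.12,1.25,1.67,0,3.03])
M=np.array([[0,0,1],[0,-1,0],[1,0,0]],float) # tool axes at zero: tool z = +x
def fk(q,p,s4,s6):
    a1,o,h,L2,e,L3,d,o5=p
    A=rot('z',q[0]);t=A@[a1,o,h];A=A@rot('y',q[1]);t=t+A@[0,0,L2];A=A@rot('y',-q[2]);t=t+A@[L3,0,e]
    A=A@rot('x',s4*q[3]);A=A@rot('y',-q[4]);t=t+A@[d,o5,0];A=A@rot('x',s6*q[5]);return t,A@M
def load(): return [json.loads(l) for l in open('log.jsonl') if l.strip()]
def fit():
    D=load();best=None
    for s4,s6 in itertools.product((1,-1),(1,-1)):
        def f(p):
            o=[]
            for q,x,e in D:
                t,A=fk(q,p,s4,s6);o+=list((t-x)*10);o+=list((A-rot('xyz',e)).ravel())
            return o
        s=least_squares(f,[.05,-.19,.3,.35,.05,.35,.1,0])
        if best is None or s.cost<best[0]:best=(s.cost,s.x,s4,s6)
    return best
if __name__=='__main__':
    c,p,s4,s6=fit();print(c,p.round(4),s4,s6);json.dump([list(p),s4,s6],open('kin.json','w'))
    for q,x,e in load():
        t,A=fk(q,p,s4,s6);print((1000*(t-x)).round(1),np.abs(A-rot('xyz',e)).max().round(3))
def ik(pos,Rm,q0):
    p,s4,s6=json.load(open('kin.json'))
    def f(q):
        t,A=fk(q,p,s4,s6);return np.r_[(t-pos)*10,(A-Rm).ravel()]
    s=least_squares(f,np.clip(q0,LO+.01,HI-.01),bounds=(LO,HI));return s.x,s.cost
E
python3 kin.py
```

```text
5.907067986610389 [ 0.     -0.      0.1988  0.6016 -0.      0.4636  0.1999 -0.1918] -1 1
[-0. -0.  0.] 1.253
[-0.  0.  0.] 1.261
[0. 0. 0.] 0.564
[0. 0. 0.] 0.201
[0. 0. 0.] 0.433
[-0. -0.  0.] 0.186
```

```bash
sed -i 's/^def fk(q,p,s4,s6):/def fk(q,p,s4,s6,_M=[M@r.from_euler("z",k*np.pi\/2).as_matrix() for k in range(4)]):/; s/return t,A@M/return t,A@_M[s6[1]]/; s/rot(.x.,s6\*q\[5\])/rot("x",s6[0]*q[5])/; s/itertools.product((1,-1),(1,-1))/itertools.product((1,-1),itertools.product((1,-1),range(4)))/' kin.py; python3 kin.py
```

```text
7.690725696716744e-30 [-0.      0.      0.1988  0.6016  0.      0.4636  0.1999 -0.1918] -1 (-1, 1)
[ 0. -0.  0.] 0.0
[-0. -0.  0.] 0.0
[0. 0. 0.] 0.0
[0. 0. 0.] 0.0
[ 0.  0. -0.] 0.0
[0. 0. 0.] 0.0
```

```bash
cat > plan.py <<'E'
from kin import *
P,s4,s6=json.load(open('kin.json'))
def Rt(psi,al,flip):
    ps,a=np.radians([psi,al]);z=np.array([np.sin(a)*np.cos(ps),np.sin(a)*np.sin(ps),-np.cos(a)])
    y=np.array([-np.sin(ps),np.cos(ps),0])*flip;return np.c_[np.cross(y,z),y,z]
def wc(q):
    A=rot('z',q[0])@rot('y',q[1]);return A@[0,0,P[3]]+[0,0,P[2]]+A@rot('y',-q[2])@[P[5],0,0]
def best(g,psi,al,flip,n=8,seed=0):
    rng=np.random.default_rng(seed);Rm=Rt(psi,al,flip);pos=np.array(g)-.1593*Rm[:,2];out=[]
    for k in range(n):
        q0=np.array([np.arctan2(g[1],g[0])+rng.uniform(-.6,.9),rng.uniform(0,1),rng.uniform(-.8,.5),rng.uniform(-2,1.5),rng.uniform(-2.5,-.4),rng.uniform(-2.5,2.5)])
        q,c=ik(pos,Rm,q0)
        if c<1e-8:
            m=min((q-LO).min(),(HI-q).min());out.append((m,wc(q)[2],q))
    return max(out,key=lambda o:o[0]) if out else None
if __name__=='__main__':
    for nm,(x,y,yaw) in dict(A=(.5785,.238,56),B=(.422,.2527,63)).items():
      for k in range(4):
        psi=yaw+90*k
        for f in(1,-1):
          row=[]
          for al in(60,50,45,40,30,-30,-45,-60):
            b=best((x,y,.055),psi,al,f,5); row.append(f'{al}:'+('--' if b is None else f'{b[0]:.2f}/{b[1]:.2f}'))
          print(nm,psi,f,*row)
E
time python3 plan.py
```

```text
A 56 1 60:0.57/0.34 50:0.62/0.42 45:0.55/0.44 40:0.47/0.45 30:0.40/0.45 -30:1.02/0.35 -45:1.09/0.29 -60:0.95/0.21
A 56 -1 60:0.57/0.34 50:0.35/0.42 45:0.11/0.44 40:-- 30:0.40/0.45 -30:1.02/0.35 -45:1.09/0.29 -60:0.95/0.21
A 146 1 60:0.82/0.35 50:0.92/0.39 45:0.97/0.40 40:1.02/0.42 30:1.13/0.44 -30:0.15/0.31 -45:0.07/0.28 -60:--
A 146 -1 60:0.70/0.35 50:0.70/0.39 45:0.69/0.40 40:0.67/0.42 30:0.62/0.44 -30:0.15/0.31 -45:0.07/0.28 -60:--
A 236 1 60:0.95/0.21 50:1.04/0.26 45:1.09/0.29 40:1.13/0.31 30:1.02/0.35 -30:0.40/0.45 -45:0.11/0.44 -60:0.57/0.34
A 236 -1 60:0.95/0.21 50:1.04/0.26 45:1.09/0.29 40:1.13/0.31 30:1.02/0.35 -30:0.40/0.45 -45:0.55/0.44 -60:0.57/0.34
A 326 1 60:-- 50:0.02/0.27 45:0.07/0.28 40:0.09/0.29 30:0.15/0.31 -30:0.62/0.44 -45:0.69/0.40 -60:0.70/0.35
A 326 -1 60:-- 50:0.02/0.27 45:0.07/0.28 40:0.09/0.29 30:0.15/0.31 -30:1.13/0.44 -45:0.97/0.40 -60:0.82/0.35
B 63 1 60:0.33/0.31 50:0.38/0.40 45:0.40/0.43 40:0.41/0.45 30:0.31/0.45 -30:0.70/0.36 -45:0.84/0.30 -60:0.96/0.22
B 63 -1 60:0.33/0.31 50:0.38/0.40 45:0.34/0.43 40:0.04/0.45 30:0.31/0.45 -30:0.70/0.36 -45:0.84/0.30 -60:0.96/0.22
B 153 1 60:1.09/0.33 50:1.01/0.37 45:0.96/0.39 40:0.92/0.41 30:0.82/0.43 -30:-- -45:-- -60:--
B 153 -1 60:0.85/0.33 50:0.82/0.37 45:0.79/0.39 40:0.76/0.41 30:0.67/0.43 -30:-- -45:-- -60:--
B 243 1 60:0.96/0.22 50:0.88/0.28 45:0.84/0.30 40:0.80/0.32 30:0.70/0.36 -30:0.31/0.45 -45:0.34/0.43 -60:0.33/0.31
B 243 -1 60:0.96/0.22 50:0.88/0.28 45:0.84/0.30 40:0.80/0.32 30:0.70/0.36 -30:0.31/0.45 -45:0.40/0.43 -60:0.33/0.31
B 333 1 60:-- 50:-- 45:-- 40:-- 30:-- -30:0.67/0.43 -45:0.79/0.39 -60:0.85/0.33
B 333 -1 60:-- 50:-- 45:-- 40:-- 30:-- -30:0.82/0.43 -45:0.96/0.39 -60:1.09/0.33
real	0m26.704s
user	0m26.020s
sys	0m0.153s
```

```bash
cat > p2.py <<'E'
from plan import *
for g in[(.48,.02,.06),(.64,.02,.06)]:
  for psi in range(0,360,30):
    for f in (1,):
      row=[]
      for al in(50,45,40,0,-40,-45,-50):
        b=best(g,psi,al,f,6);row.append(f'{al}:'+('--' if b is None else f'{b[0]:.2f}/{b[1]:.2f} '))
      print(g[0],psi,f,*row)
E
python3 p2.py
```

```text
0.48 0 1 50:-- 45:0.15/0.40  40:-- 0:0.38/0.42  -40:0.94/0.36  -45:0.99/0.34  -50:1.05/0.32 
0.48 30 1 50:0.33/0.40  45:0.36/0.44  40:0.37/0.46  0:0.38/0.42  -40:0.80/0.33  -45:0.85/0.31  -50:0.89/0.29 
0.48 60 1 50:0.55/0.41  45:0.55/0.43  40:0.54/0.45  0:0.38/0.42  -40:0.56/0.31  -45:0.59/0.29  -50:0.62/0.26 
0.48 90 1 50:0.77/0.40  45:0.75/0.42  40:0.72/0.44  0:0.38/0.42  -40:0.24/0.30  -45:0.25/0.28  -50:0.26/0.26 
0.48 120 1 50:0.96/0.38  45:0.92/0.40  40:0.88/0.42  0:0.38/0.42  -40:-- -45:-- -50:--
0.48 150 1 50:1.06/0.36  45:1.01/0.38  40:0.96/0.39  0:0.38/0.42  -40:-- -45:-- -50:--
0.48 180 1 50:1.05/0.32  45:0.99/0.34  40:0.94/0.36  0:0.38/0.42  -40:-- -45:-- -50:--
0.48 210 1 50:0.89/0.29  45:0.85/0.31  40:0.80/0.33  0:0.38/0.42  -40:-- -45:0.31/0.44  -50:0.33/0.40 
0.48 240 1 50:0.62/0.26  45:0.59/0.29  40:0.56/0.31  0:0.38/0.42  -40:0.28/0.45  -45:0.43/0.43  -50:0.55/0.41 
0.48 270 1 50:0.26/0.26  45:0.25/0.28  40:0.24/0.30  0:0.34/0.42  -40:0.50/0.44  -45:0.58/0.42  -50:0.64/0.40 
0.48 300 1 50:-- 45:-- 40:-- 0:-- -40:0.72/0.42  -45:0.76/0.40  -50:0.79/0.38 
0.48 330 1 5
[... 612 characters left out ...]
4 150 1 50:0.74/0.37  45:0.81/0.39  40:0.88/0.40  0:0.74/0.42  -40:-- -45:-- -50:--
0.64 180 1 50:0.74/0.32  45:0.81/0.34  40:0.89/0.36  0:0.74/0.42  -40:-- -45:-- -50:--
0.64 210 1 50:0.94/0.28  45:1.00/0.30  40:1.05/0.32  0:0.74/0.42  -40:0.08/0.46  -45:0.02/0.45  -50:0.31/0.42 
0.64 240 1 50:0.98/0.25  45:0.96/0.27  40:0.93/0.29  0:0.74/0.42  -40:0.09/0.46  -45:0.23/0.44  -50:0.35/0.42 
0.64 270 1 50:0.56/0.24  45:0.56/0.26  40:0.56/0.28  0:0.22/0.42  -40:0.35/0.45  -45:0.41/0.43  -50:0.46/0.41 
0.64 300 1 50:0.14/0.26  45:0.15/0.28  40:0.17/0.29  0:0.08/0.42  -40:0.61/0.43  -45:0.63/0.41  -50:0.64/0.40 
0.64 330 1 50:-- 45:-- 40:-- 0:0.60/0.42  -40:0.88/0.40  -45:0.81/0.39  -50:0.74/0.37
```

```bash
cat > go.py <<'E'
# usage: go.py gx gy gz psi alpha flip [back] ... chain of targets separated by '/'
from plan import *
from station import arm
import sys
V=np.array([2.39,2.39,3.01,3.14,3.14,3.14])*.7/12
def chain(ts):
    s=arm.get_state();pos=s['eef_pos'];Rm=rot('xyz',s['ee_rot']);q=s['q'];print('t',round(s['t'],2))
    for gx,gy,gz,psi,al,f,back in ts:
        R2=Rt(psi,al,f);p2=np.array([gx,gy,gz])-(.1593+back)*R2[:,2]
        dp=p2-pos;rv=r.from_matrix(R2@Rm.T).as_rotvec()
        n=max(int(np.ceil(max(np.linalg.norm(dp)/.041,np.degrees(np.linalg.norm(rv))/7.1))),1)
        while 1:
            qq=q.copy();worst=0;cst=0;lo=9;wz=9
            for k in range(1,n+1):
                A=r.from_rotvec(rv*k/n).as_matrix()@Rm;q2,c=ik(pos+dp*k/n,A,qq)
                worst=max(worst,(np.abs(q2-qq)/V).max());cst=max(cst,c);qq=q2;lo=min(lo,(qq-LO).min(),(HI-qq).min());wz=min(wz,wc(qq)[2])
            if worst<1 or n>60:break
            n=int(np.ceil(n*max(1.1,min(worst,2))))
        print(f'n={n} each',list((dp*1000/n).round(1)),list(np.degrees(rv/n).round(2)),'total',(dp*1000).round(1),np.degrees(rv).round(1),f'worst{worst:.2f} cost{cst:.1e} margin{lo:.2f} wcz{wz:.2f}',qq.round(2))
        pos,Rm,q=p2,R2,qq
if __name__=='__main__':
    ts=[]
    for t in ' '.join(sys.argv[1:]).split('/'):
        v=list(map(float,t.split()));ts.append(v+[0]*(7-len(v)))
    chain(ts)
E
for f in 1 -1; do python3 go.py .5861 .2329 .0517 146 45 $f .1 / .5861 .2329 .0517 146 45 $f / .5861 .2329 .13 146 45 $f / .67 -.02 .20 60 -45 $f / .67 -.02 .14 60 -45 $f; done
```

```text
t 3.93
n=11 each [np.float64(19.3), np.float64(-14.4), np.float64(-11.9)] [np.float64(0.4), np.float64(5.56), np.float64(-3.41)] total [ 212.1 -158.1 -131.1] [  4.4  61.1 -37.5] worst0.58 cost7.6e-23 margin0.74 wcz0.48 [ 0.25  0.8   0.49 -0.57 -1.8   0.75]
n=3 each [np.float64(-19.5), np.float64(13.2), np.float64(-23.6)] [np.float64(0.0), np.float64(0.0), np.float64(0.0)] total [-58.6  39.5 -70.7] [0. 0. 0.] worst0.40 cost2.8e-29 margin0.83 wcz0.40 [ 0.31  0.79  0.3  -0.59 -1.62  0.8 ]
n=2 each [np.float64(0.0), np.float64(0.0), np.float64(39.1)] [np.float64(0.0), np.float64(0.0), np.float64(0.0)] total [ 0.   0.  78.3] [0. 0. 0.] worst0.30 cost9.9e-31 margin0.91 wcz0.44 [ 0.31  0.71  0.34 -0.6  -1.72  0.74]
n=17 each [np.float64(2.8), np.float64(-5.4), np.float64(4.1)] [np.float64(-5.57), np.float64(-1.29), np.float64(-3.9)] total [ 46.8 -92.4  70. ] [-94.8 -21.9 -66.3] worst0.64 cost1.0e-17 margin0.93 wcz0.39 [ 0.46  0.69  0.07  0.4  -1.64 -1.1 ]
n=2 each [np.float64(0.0), np.float64(0.0), np.float64(-30.0)] [np.float64(0.0), np.float64(0.0), np.float64(0.0)] total [  0.   0. -60.]
[... 578 characters left out ...]

n=2 each [np.float64(0.0), np.float64(0.0), np.float64(39.1)] [np.float64(0.0), np.float64(0.0), np.float64(0.0)] total [ 0.   0.  78.3] [0. 0. 0.] worst0.80 cost7.0e-01 margin0.00 wcz0.45 [ 0.31  0.75  0.43 -0.65 -1.86  3.03]
n=17 each [np.float64(2.8), np.float64(-5.4), np.float64(4.1)] [np.float64(-5.57), np.float64(-1.29), np.float64(-3.9)] total [ 46.8 -92.4  70. ] [-94.8 -21.9 -66.3] worst0.90 cost5.2e-01 margin0.00 wcz0.39 [ 0.46  0.69  0.07  0.4  -1.64  2.04]
n=2 each [np.float64(0.0), np.float64(0.0), np.float64(-30.0)] [np.float64(0.0), np.float64(0.0), np.float64(0.0)] total [  0.   0. -60.] [0. 0. 0.] worst0.25 cost1.7e-30 margin1.01 wcz0.34 [ 0.46  0.74  0.02  0.4  -1.55  2.  ]
```

>>> move_arm(deltas=[[14,-10.5,-8.7,0.3,4.07,-2.5],[14,-10.5,-8.7,0.3,4.07,-2.5],[14,-10.5,-8.7,0.3,4.07,-2.5],[14,-10.5,-8.7,0.3,4.07,-2.5],[14,-10.5,-8.7,0.3,4.07,-2.5]], claw=20, squeeze=25)

```text
t: 4.35
eef_pos: [0.5971, 0.2361, 0.3211]
ee_rot: [-2.945, 0.103, -0.051]
force: [0.9, -0.2, 0.1]
width: 0.0811
```

>>> move_arm(deltas=[[14,-10.5,-8.7,0.3,4.07,-2.5],[14,-10.5,-8.7,0.3,4.07,-2.5],[14,-10.5,-8.7,0.3,4.07,-2.5],[14,-10.5,-8.7,0.3,4.07,-2.5],[14,-10.5,-8.7,0.3,4.07,-2.5]])

```text
t: 4.77
eef_pos: [0.6673, 0.1832, 0.2773]
ee_rot: [-2.98, 0.457, -0.282]
force: [0.9, 1.5, -0.2]
width: 0.0807
```

>>> move_arm(deltas=[[14,-10.5,-8.7,0.3,4.07,-2.5],[14,-10.5,-8.7,0.3,4.07,-2.5],[14,-10.5,-8.7,0.3,4.07,-2.5],[14,-10.5,-8.7,0.3,4.07,-2.5],[14,-10.5,-8.7,0.3,4.07,-2.5]])

```text
t: 5.18
eef_pos: [0.7372, 0.1307, 0.2335]
ee_rot: [-3.137, 0.79, -0.595]
force: [1.1, 0.8, 0.2]
width: 0.0808
```

```bash
python3 go.py .5861 .2329 .0517 146 45 1 .1 / .5861 .2329 .0517 146 45 1 ; python3 - <<'E'
from cases import *
im=arm.grab_frame('wrist');cv2.imwrite('pics/w1.png',im[:,:,::-1])
arm.grab_frame('top')
for d in arm.masks_of('case1','top'):
    r=fit(d['pixels'],plane([d['xy']],'top',.05)[0],(.06,.06,.085),0);print(d['xy'],r.x[:2].round(4),np.degrees(r.x[2])%90,r.fun)
E
```

```text
t 5.18
n=1 each [np.float64(0.9), np.float64(-0.3), np.float64(1.6)] [np.float64(-0.32), np.float64(-0.12), np.float64(0.27)] total [ 0.9 -0.3  1.6] [-0.3 -0.1  0.3] worst0.04 cost5.8e-30 margin0.76 wcz0.48 [ 0.25  0.8   0.49 -0.57 -1.8   0.75]
n=3 each [np.float64(-19.5), np.float64(13.2), np.float64(-23.6)] [np.float64(0.0), np.float64(0.0), np.float64(0.0)] total [-58.6  39.5 -70.7] [0. 0. 0.] worst0.40 cost1.0e-29 margin0.83 wcz0.40 [ 0.31  0.79  0.3  -0.59 -1.62  0.8 ]
```

View pics/w1.png

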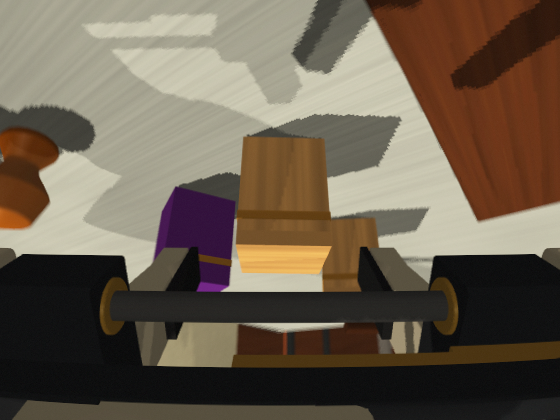

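Wrist picture: case A at (285,205) is square and centred between the fingers, with purple and case B clear behind it. I'll approach and grip.

>>> move_arm(deltas=[[-11.5,7.9,-13.8,0,0,0],[-11.5,7.9,-13.8,0,0,0],[-11.5,7.9,-13.8,0,0,0],[-11.5,7.9,-13.8,0,0,0],[-11.5,7.9,-13.8,0,0,0]])

```text
t: 5.75
eef_pos: [0.678, 0.1719, 0.1659]
ee_rot: [-3.131, 0.785, -0.587]
force: [-0.0, 0.4, -0.1]
width: 0.0805
```

>>> move_arm(deltas=[[0,0,0,0,0,0],[0,0,0,0,0,0],[0,0,0,0,0,0],[0,0,0,0,0,0],[0,0,0,0,0,0]], claw=255, squeeze=25)

```text
t: 6.17
eef_pos: [0.6795, 0.1706, 0.1665]
ee_rot: [-3.132, 0.786, -0.589]
force: [-0.2, 0.2, 2.2]
width: 0.0599
```

>>> move_arm(deltas=[[0,0,0,0,0,0],[0,0,5,0,0,0],[0,0,15,0,0,0],[0,0,28,0,0,0],[0,0,30,0,0,0]])

```text
t: 6.58
eef_pos: [0.6786, 0.1704, 0.2432]
ee_rot: [-3.138, 0.789, -0.594]
force: [0.4, 0.3, -1.9]
width: 0.06
```

```bash
python3 log.py; python3 go.py .67 -.02 .20 60 -45 1 / .67 -.02 .07 60 -45 1; python3 - <<'E'
from h import *
cv2.imwrite('pics/w2.png',arm.grab_frame('wrist')[:,:,::-1])
E
```

```text
6.58 q [ 0.312  0.712  0.339 -0.603 -1.72   0.735] [0.6786 0.1704 0.2432] [-3.138  0.789 -0.594] tz [-0.59  0.4  -0.7 ] [ 0.4  0.3 -1.9] 0.06
t 6.58
n=17 each [np.float64(2.8), np.float64(-5.5), np.float64(4.1)] [np.float64(-5.59), np.float64(-1.27), np.float64(-3.89)] total [ 47.7 -92.8  69.5] [-95.  -21.6 -66.2] worst0.64 cost1.1e-17 margin0.93 wcz0.39 [ 0.46  0.69  0.07  0.4  -1.64 -1.1 ]
n=4 each [np.float64(0.0), np.float64(0.0), np.float64(-32.5)] [np.float64(0.0), np.float64(0.0), np.float64(0.0)] total [   0.    0. -130.] [0. 0. 0.] worst0.27 cost2.7e-30 margin1.00 wcz0.27 [ 0.46  0.81 -0.02  0.4  -1.45 -1.19]
```

View pics/w2.png

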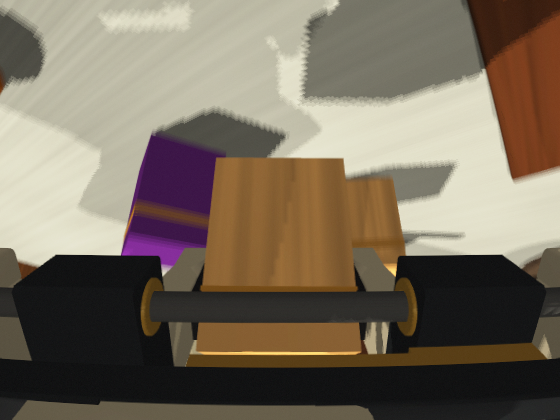

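Case A is held squarely (60 mm width) and lifted, band end towards the gripper. Next I swing to the laying pose over the board.

>>> move_arm(deltas=[[2.4,-4.6,8,-4.75,-1.08,-3.31],[2.4,-4.6,8,-4.75,-1.08,-3.31],[2.4,-4.6,4,-4.75,-1.08,-3.31],[2.4,-4.6,4,-4.75,-1.08,-3.31],[2.4,-4.6,4,-4.75,-1.08,-3.31]])

```text
t: 7.05
eef_pos: [0.6912, 0.1472, 0.2729]
ee_rot: [2.89, 0.416, -1.039]
force: [-1.6, 0.4, -1.7]
width: 0.0597
```

>>> move_arm(deltas=[[2.4,-4.6,3,-4.75,-1.08,-3.31],[2.4,-4.6,3,-4.75,-1.08,-3.31],[2.4,-4.6,3,-4.75,-1.08,-3.31],[2.4,-4.6,3,-4.75,-1.08,-3.31],[2.4,-4.6,3,-4.75,-1.08,-3.31]])

```text
t: 7.47
eef_pos: [0.703, 0.1245, 0.2877]
ee_rot: [2.823, -0.002, -1.347]
force: [0.1, -0.8, -2.2]
width: 0.06
```

>>> move_arm(deltas=[[2.4,-4.6,3,-4.75,-1.08,-3.31],[2.4,-4.6,3,-4.75,-1.08,-3.31],[2.4,-4.6,3,-4.75,-1.08,-3.31],[2.4,-4.6,3,-4.75,-1.08,-3.31],[2.4,-4.6,3,-4.75,-1.08,-3.31]])

```text
t: 7.88
eef_pos: [0.715, 0.1016, 0.3026]
ee_rot: [2.889, -0.42, -1.655]
force: [-0.3, -0.5, -1.4]
width: 0.06
```

>>> move_arm(deltas=[[2.4,-4.6,2,-4.75,-1.08,-3.31],[2.4,-4.6,2,-4.75,-1.08,-3.31],[2.4,-4.6,2,-4.75,-1.08,-3.31],[2.4,-4.6,2,-4.75,-1.08,-3.31],[2.4,-4.6,2,-4.75,-1.08,-3.31]])

```text
t: 8.3
eef_pos: [0.727, 0.0786, 0.3125]
ee_rot: [-3.136, -0.788, -2.099]
force: [0.1, -0.5, -1.4]
width: 0.0602
```

```bash
python3 go.py .67 -.02 .20 60 -45 1 / .67 -.02 .07 60 -45 1;python3 log.py; python3 - <<'E'
from cases import *
s=arm.get_state();Rm=R(s['ee_rot']);g=s['eef_pos']+.1593*Rm[:,2];print('grasp',g)
im=arm.grab_frame('side');cv2.imwrite('pics/s2.png',cv2.resize(im[40:260,180:400],None,fx=2.5,fy=2.5)[:,:,::-1])
E
```

```text
t 8.3
n=1 each [np.float64(-0.6), np.float64(-1.1), np.float64(0.2)] [np.float64(0.24), np.float64(0.1), np.float64(0.03)] total [-0.6 -1.1  0.2] [0.2 0.1 0. ] worst0.02 cost1.3e-20 margin1.09 wcz0.39 [ 0.46  0.69  0.07  0.4  -1.64 -1.1 ]
n=4 each [np.float64(0.0), np.float64(0.0), np.float64(-32.5)] [np.float64(0.0), np.float64(0.0), np.float64(0.0)] total [   0.    0. -130.] [0. 0. 0.] worst0.27 cost6.7e-30 margin1.00 wcz0.27 [ 0.46  0.81 -0.02  0.4  -1.45 -1.19]
8.3 q [ 0.464  0.69   0.067  0.404 -1.639 -1.109] [0.727  0.0786 0.3125] [-3.136 -0.788 -2.099] tz [-0.35 -0.62 -0.71] [ 0.1 -0.5 -1.4] 0.0602
grasp [ 0.67078472 -0.01939236  0.20012307]
```

View pics/s2.png

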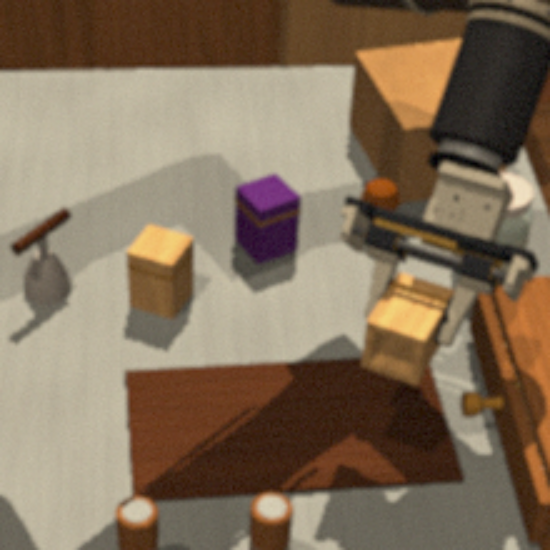

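```bash
python3 - <<'E'
from h import *
print(plane([[372,155],[384,250],[366,201]],'side',.08).round(3),plane([[372,165],[366,201]],'side',.03).round(3))
print(plane([[267,120],[262,127]],'top',.08).round(3))
s=arm.get_state();Rm=R(s['ee_rot']);p=s['eef_pos']-[0,0,.145]
for u in(-.039,.039):
  for v in(-.096,.096): print('body front', (p+Rm@[u,v,.112]).round(3),'back',(p+Rm@[u,v,0]).round(3))
E
```

```text
[[ 0.793  0.161  0.08 ]
 [ 0.753 -0.196  0.08 ]
 [ 0.74  -0.027  0.08 ]] [[0.804 0.174 0.03 ]
 [0.757 0.023 0.03 ]]
[[ 0.768 -0.017  0.08 ]
 [ 0.747 -0.002  0.08 ]]
body front [ 0.784 -0.016  0.061] back [0.824 0.053 0.139]
body front [0.618 0.081 0.059] back [0.658 0.15  0.138]
body front [ 0.756 -0.063  0.116] back [0.796 0.006 0.195]
body front [0.59  0.034 0.115] back [0.63  0.103 0.194]
```

```bash
python3 go.py .62 .01 .16 90 -45 1 / .62 .01 .055 90 -45 1 / .62 .01 .047 90 -45 1 .12 / .62 -.009 .047 90 45 1 .12 /  .62 -.009 .047 90 45 1 / .62 -.009 .15 90 45 1 / .62 .01 .15 90 -45 1 / .62 .01 .06 90 -45 1
```

```text
t 8.35
n=5 each [np.float64(-21.4), np.float64(8.9), np.float64(-7.7)] [np.float64(0.13), np.float64(0.04), np.float64(6.05)] total [-107.1   44.6  -38.7] [ 0.6  0.2 30.3] worst0.62 cost6.1e-21 margin0.58 wcz0.35 [ 0.63  0.51 -0.44  0.65 -1.23 -1.05]
n=3 each [np.float64(0.0), np.float64(0.0), np.float64(-35.0)] [np.float64(0.0), np.float64(0.0), np.float64(0.0)] total [   0.    0. -105.] [0. 0. 0.] worst0.32 cost4.2e-24 margin0.50 wcz0.26 [ 0.62  0.63 -0.52  0.72 -1.07 -1.19]
n=3 each [np.float64(0.0), np.float64(28.3), np.float64(25.6)] [np.float64(0.0), np.float64(0.0), np.float64(0.0)] total [ 0.  84.9 76.9] [0. 0. 0.] worst0.39 cost7.3e-24 margin0.55 wcz0.28 [ 0.74  0.59 -0.35  0.58 -1.28 -1.1 ]
n=15 each [np.float64(0.0), np.float64(-27.6), np.float64(0.0)] [np.float64(6.0), np.float64(-0.0), np.float64(0.0)] total [   0. -414.    0.] [90. -0.  0.] worst0.90 cost1.4e-23 margin0.60 wcz0.34 [-0.31  0.59  0.15 -0.74 -1.47  0.52]
n=3 each [np.float64(0.0), np.float64(28.3), np.float64(-28.3)] [np.float64(0.0), np.float64(0.0), np.float64(0.0)] total [  0.   84.9 -84.9] [0. 0. 0.] worst0.36 cost2.2e-30 margin1.05 wcz0.41 [-0.2   0.64  0.03 -0.81 -1.28  0.58]
n=3 each [np.float64(0.0), np.float64(0.0), np.float64(34.3)] [np.float64(0.0), np.float64(0.0), np.float64(0.0)] total [  0.   0. 103.] [0. 0. 0.] worst0.32 cost9.2e-20 margin1.06 wcz0.45 [-0.2   0.52  0.08 -0.78 -1.4   0.45]
n=13 each [np.float64(0.0), np.float64(18.8), np.float64(0.0)] [np.float64(-6.92), np.float64(0.0), np.float64(0.0)] total [  0.  244.3   0. ] [-90.   0.   0.] worst0.88 cost3.8e-23 margin0.56 wcz0.34 [ 0.63  0.52 -0.45  0.66 -1.21 -1.06]
n=3 each [np.float64(0.0), np.float64(0.0), np.float64(-30.0)] [np.float64(0.0), np.float64(0.0), np.float64(0.0)] total [  0.   0. -90.] [0. 0. 0.] worst0.27 cost5.8e-26 margin0.50 wcz0.26 [ 0.62  0.63 -0.52  0.71 -1.07 -1.18]
```

>>> move_arm(deltas=[[-21.4,8.9,-7.7,0.13,0,6.05],[-21.4,8.9,-7.7,0.13,0,6.05],[-21.4,8.9,-7.7,0.13,0,6.05],[-21.4,8.9,-7.7,0.13,0,6.05],[-21.4,8.9,-7.7,0.13,0,6.05]])

```text
t: 8.77
eef_pos: [0.6188, 0.1238, 0.273]
ee_rot: [3.136, -0.773, -1.554]
force: [0.6, -0.7, -1.0]
width: 0.0592
```

>>> move_arm(deltas=[[0,0,-30,0,0,0],[0,0,-30,0,0,0],[0,0,-20,0,0,0],[0,0,-12,0,0,0],[0,0,-8,0,0,0]])

```text
t: 9.18
eef_pos: [0.6199, 0.1232, 0.172]
ee_rot: [3.135, -0.775, -1.559]
force: [0.1, -0.2, -0.5]
width: 0.0597
```

```bash
cat > g.py <<'E'
from h import *
s=arm.get_state();Rm=R(s['ee_rot']);print('t',round(s['t'],2),'grasp',(s['eef_pos']+.1593*Rm[:,2]).round(4),'tz',Rm[:,2].round(3),'jaw',Rm[:,1].round(3),'F',s['force'].round(1),'w',round(s['width'],4))
E
python3 g.py;python3 - <<'E'
from h import *
im=arm.grab_frame('side');cv2.imwrite('pics/s3.png',cv2.resize(im[90:250,220:400],None,fx=3.5,fy=3.5)[:,:,::-1])
E
```

```text
t 9.18 grasp [0.6202 0.0117 0.0582] tz [ 0.002 -0.7   -0.714] jaw [-1.    -0.007  0.004] F [ 0.1 -0.2 -0.5] w 0.0597
```

View pics/s3.png

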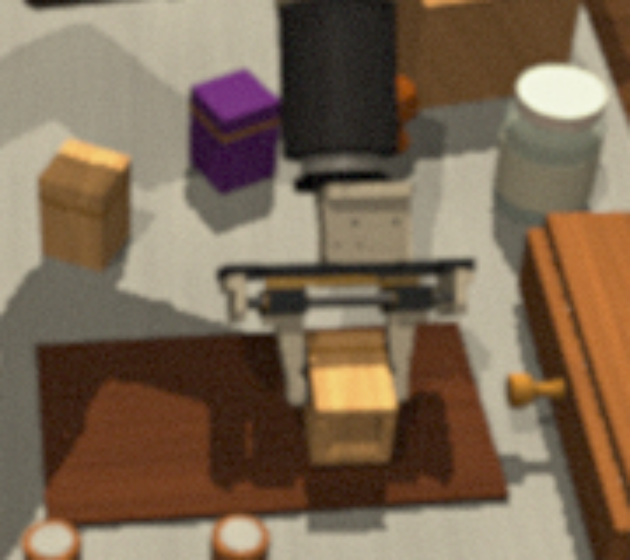

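Case A is horizontal above the board, its open mouth towards the side camera. I lower it to contact.

>>> move_arm(deltas=[[0,-1,-2,-0.6,0,0],[0,0,-2,0,0,0],[0,0,-2,0,0,0],[0,0,-1,0,0,0],[0,0,-1,0,0,0]])

```text
t: 9.65
eef_pos: [0.6201, 0.1223, 0.1652]
ee_rot: [3.137, -0.786, -1.561]
force: [-0.0, 0.4, -1.4]
width: 0.0601
```

>>> move_arm(deltas=[[0,0,-1,0,0,0],[0,0,-1,0,0,0],[0,0,0,0,0,0],[0,0,0,0,0,0],[0,0,0,0,0,0]])

```text
t: 10.07
eef_pos: [0.62, 0.1223, 0.1627]
ee_rot: [3.136, -0.786, -1.56]
force: [-0.1, 0.2, -1.1]
width: 0.06
```

```bash
python3 g.py
```

```text
t 10.07 grasp [0.6203 0.0095 0.0502] tz [ 0.002 -0.708 -0.707] jaw [-1.    -0.007  0.004] F [-0.1  0.2 -1.1] w 0.06
```

>>> move_arm(deltas=[[0,0,-1,0,0,0],[0,0,-1,0,0,0],[0,0,0,0,0,0],[0,0,0,0,0,0],[0,0,0,0,0,0]])

```text
t: 10.48
eef_pos: [0.6199, 0.1222, 0.1606]
ee_rot: [3.136, -0.786, -1.56]
force: [0.3, 0.2, -1.4]
width: 0.0599
```

>>> move_arm(deltas=[[0,0,-1,0,0,0],[0,0,-1,0,0,0],[0,0,0,0,0,0],[0,0,0,0,0,0],[0,0,0,0,0,0]])

```text
t: 10.9
eef_pos: [0.62, 0.1222, 0.1588]
ee_rot: [3.137, -0.786, -1.56]
force: [0.4, -0.6, 0.4]
width: 0.0599
```

```bash
python3 g.py
```

```text
t 10.9 grasp [0.6203 0.0095 0.0462] tz [ 0.002 -0.708 -0.707] jaw [-1.    -0.007  0.004] F [ 0.4 -0.6  0.4] w 0.0599
```

>>> move_arm(deltas=[[0,0,-0.5,0,0,0],[0,0,0,0,0,0],[0,0,0,0,0,0],[0,0,0,0,0,0],[0,0,0,0,0,0]], claw=20)

```text
t: 11.32
eef_pos: [0.6199, 0.1222, 0.1582]
ee_rot: [3.136, -0.786, -1.56]
force: [-0.3, 0.6, 0.6]
width: 0.08
```

>>> move_arm(deltas=[[0,10,10,0,0,0],[0,20,20,0,0,0],[0,25,25,0,0,0],[0,20,30,0,0,0],[0,10,35,0,0,0]])

```text
t: 11.73
eef_pos: [0.6197, 0.2093, 0.2783]
ee_rot: [3.134, -0.787, -1.557]
force: [1.5, -0.5, -0.2]
width: 0.0809
```

>>> move_arm(deltas=[[0,-27,9,6,0,0],[0,-27,9,6,0,0],[0,-27,9,6,0,0],[0,-27,9,6,0,0],[0,-27,9,6,0,0]])

```text
t: 12.15
eef_pos: [0.6195, 0.0714, 0.324]
ee_rot: [-3.139, -0.258, -1.562]
force: [0.4, -1.2, -0.0]
width: 0.0804
```

```bash
cat > lying.py <<'E'
from cases import *
im=arm.grab_frame('top')
for d in arm.masks_of('case1','top'):
    p=plane([d['xy']],'top',.04)[0];out=[]
    for dim,z0 in(((.06,.06,.085),0.),((.085,.06,.06),.008),((.06,.06,.085),.008)):
        r=min([fit(d['pixels'],p,dim,z0)]+([fit(np.array(d['pixels']),p+np.array([.01,-.01,0]),dim,z0)] if dim[0]>.06 else []),key=lambda r:r.fun)
        out.append((r.x[:2].round(4).tolist(),round(float(np.degrees(r.x[2])),1),round(r.fun,3)))
    print(round(d['score'],2),np.round(d['xy']),'stand',out[0],'lie',out[1],'standboard',out[2])
E
python3 lying.py; python3 go.py .62 -.009 .047 90 45 1 .1 / .62 -.009 .047 90 45 1
```

```text
0.8 [269. 170.] stand ([0.6166, -0.0133], 88.9, np.float64(0.134)) lie ([0.6206, -0.013], 89.3, np.float64(0.253)) standboard ([0.6167, -0.0132], -1.0, np.float64(0.139))
0.67 [174. 238.] stand ([0.4225, 0.2526], 62.0, np.float64(0.056)) lie ([0.4198, 0.2482], 63.6, np.float64(0.217)) standboard ([0.4219, 0.2503], 62.6, np.float64(0.06))
0.57 [148. 201.] stand ([0.5457, 0.3162], 60.3, np.float64(0.604)) lie ([0.5441, 0.3099], 62.1, np.float64(0.66)) standboard ([0.5445, 0.3127], 64.2, np.float64(0.609))
t 12.25
n=9 each [np.float64(0.0), np.float64(-29.0), np.float64(-10.7)] [np.float64(6.63), np.float64(0.04), np.float64(-0.0)] total [ 1.00e-01 -2.61e+02 -9.60e+01] [59.7  0.4 -0. ] worst0.88 cost1.2e-23 margin0.73 wcz0.49 [-0.29  0.59  0.12 -0.75 -1.43  0.53]
n=3 each [np.float64(0.0), np.float64(23.6), np.float64(-23.6)] [np.float64(0.0), np.float64(0.0), np.float64(0.0)] total [  0.   70.7 -70.7] [0. 0. 0.] worst0.29 cost9.3e-20 margin1.05 wcz0.41 [-0.2   0.64  0.03 -0.81 -1.28  0.58]
```

>>> move_arm(deltas=[[0,-26,2,6,0,0],[0,-26,2,6,0,0],[0,-26,0,6,0,0],[0,-26,-5,6,0,0],[0,-26,-9,6,0,0]])

```text
t: 12.67
eef_pos: [0.6203, -0.0577, 0.3145]
ee_rot: [-3.134, 0.265, -1.56]
force: [-0.4, -1.2, -0.8]
width: 0.0807
```

>>> move_arm(deltas=[[0,-26,-14,6,0,0],[0,-26,-16,6,0,0],[0,-26,-18,6,0,0],[0,-26,-19,6,0,0],[0,-27,-19,5.7,0,0]])

```text
t: 13.08
eef_pos: [0.6201, -0.1897, 0.2266]
ee_rot: [-3.13, 0.784, -1.559]
force: [-0.4, -1.0, -0.7]
width: 0.0807
```

```bash
python3 lying.py;python3 go.py .62 -.009 .047 90 45 1 .1;  python3 - <<'E'
from h import *
im=arm.grab_frame('wrist');cv2.imwrite('pics/w3.png',im[:,:,::-1])
E
```

```text
0.91 [169. 240.] stand ([0.4244, 0.2544], 69.6, np.float64(0.56)) lie ([0.4207, 0.2468], 69.2, np.float64(0.637)) standboard ([0.4232, 0.2517], 70.4, np.float64(0.565))
0.76 [266. 169.] stand ([0.6205, 0.006], 85.4, np.float64(0.264)) lie ([0.6228, -0.0013], 89.1, np.float64(0.049)) standboard ([0.6185, 0.0054], 84.9, np.float64(0.262))
0.66 [142. 197.] stand ([0.5604, 0.3547], 27.6, np.float64(0.061)) lie ([0.5582, 0.355], 31.1, np.float64(0.222)) standboard ([0.5591, 0.3523], 119.0, np.float64(0.072))
t 13.18
n=1 each [np.float64(2.2), np.float64(1.6), np.float64(10.6)] [np.float64(0.01), np.float64(-0.29), np.float64(0.16)] total [ 2.2  1.6 10.6] [ 0.  -0.3  0.2] worst0.08 cost2.7e-25 margin1.13 wcz0.49 [-0.29  0.59  0.12 -0.75 -1.43  0.53]
```

View pics/w3.png

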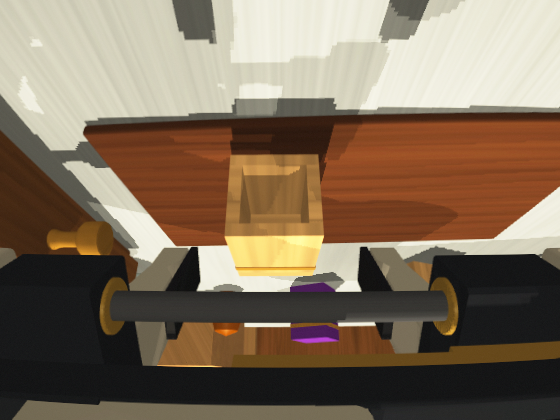

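Case A lies at (275,215) in the wrist picture, its bore facing the gripper and centred between the fingers. Second grasp.

>>> move_arm(deltas=[[0,1,10,0,0,0],[0,20,-20,0,0,0],[0,20,-20,0,0,0],[0,18,-18,0,0,0],[0,12,-12,0,0,0]])

```text
t: 13.65
eef_pos: [0.62, -0.1138, 0.1685]
ee_rot: [-3.13, 0.778, -1.555]
force: [0.6, -0.8, 0.0]
width: 0.0809
```

>>> move_arm(deltas=[[0,0,0,0,0,0],[0,0,0,0,0,0],[0,0,0,0,0,0],[0,0,0,0,0,0],[0,0,0,0,0,0]], claw=255)

```text
t: 14.07
eef_pos: [0.6204, -0.1178, 0.1692]
ee_rot: [-3.128, 0.779, -1.557]
force: [-0.6, 0.9, 6.9]
width: 0.0598
```

>>> move_arm(deltas=[[0,0,0,0,0,0],[0,0,4,0,0,0],[0,0,20,0,0,0],[0,0,35,0,0,0],[0,0,38,0,0,0]])

```text
t: 14.48
eef_pos: [0.6192, -0.1184, 0.2635]
ee_rot: [-3.138, 0.779, -1.566]
force: [0.6, -0.5, -0.9]
width: 0.0598
```

```bash
python3 g.py; python3 go.py  .62 .02 .18 90 -45 1 / .62 .02 .065 90 -45 1
```

```text
t 14.48 grasp [ 0.6192 -0.0065  0.1502] tz [ 0.     0.703 -0.711] jaw [-1.    -0.003 -0.003] F [ 0.6 -0.5 -0.9] w 0.0598
t 14.48
n=13 each [np.float64(0.1), np.float64(19.3), np.float64(2.2)] [np.float64(-6.9), np.float64(0.0), np.float64(-0.02)] total [  0.8 251.1  29.1] [-89.7   0.   -0.2] worst0.85 cost2.5e-23 margin0.60 wcz0.36 [ 0.65  0.49 -0.41  0.63 -1.27 -1.03]
n=3 each [np.float64(0.0), np.float64(0.0), np.float64(-38.3)] [np.float64(0.0), np.float64(0.0), np.float64(0.0)] total [   0.    0. -115.] [0. 0. 0.] worst0.34 cost1.8e-23 margin0.52 wcz0.27 [ 0.63  0.63 -0.5   0.7  -1.09 -1.17]
```

>>> move_arm(deltas=[[0,16.7,6,-5.98,0,0],[0,16.7,6,-5.98,0,0],[0,16.7,6,-5.98,0,0],[0,16.7,6,-5.98,0,0],[0,16.7,6,-5.98,0,0]])

```text
t: 14.9
eef_pos: [0.6202, -0.0341, 0.2958]
ee_rot: [-3.134, 0.253, -1.563]
force: [-0.7, -0.7, -2.4]
width: 0.0596
```

>>> move_arm(deltas=[[0,16.7,0,-5.98,0,0],[0,16.7,0,-5.98,0,0],[0,16.7,0,-5.98,0,0],[0,16.7,0,-5.98,0,0],[0,16.7,0,-5.98,0,0]])

```text
t: 15.32
eef_pos: [0.6198, 0.0502, 0.2951]
ee_rot: [-3.138, -0.269, -1.564]
force: [0.8, -0.9, -1.7]
width: 0.06
```

>>> move_arm(deltas=[[0,16.7,0,-5.98,0,0],[0,16.7,0,-5.98,0,0],[0,16.7,0,-5.98,0,0],[0,16.7,0,-5.98,0,0],[0,16.7,0,-5.98,0,0]])

```text
t: 15.73
eef_pos: [0.62, 0.1334, 0.295]
ee_rot: [3.14, -0.79, -1.563]
force: [0.2, -0.7, -1.6]
width: 0.0599
```

>>> move_arm(deltas=[[0,0,-35,0,0,0],[0,0,-30,0,0,0],[0,0,-25,0,0,0],[0,0,-15,0,0,0],[0,0,-8,0,0,0]])

```text
t: 16.15
eef_pos: [0.6198, 0.1322, 0.1794]
ee_rot: [3.134, -0.787, -1.559]
force: [-0.4, -0.5, -1.2]
width: 0.0602
```

```bash
python3 g.py; python3 go.py .62 .02 .056 90 -45 1; python3 - <<'E'
from h import *
im=arm.grab_frame('side');cv2.imwrite('pics/s4.png',cv2.resize(im[90:250,220:400],None,fx=3.5,fy=3.5)[:,:,::-1])
E
```

```text
t 16.15 grasp [0.6199 0.0193 0.0669] tz [ 0.001 -0.708 -0.706] jaw [-1.    -0.006  0.005] F [-0.4 -0.5 -1.2] w 0.0602
t 16.15
n=1 each [np.float64(0.2), np.float64(0.5), np.float64(-10.7)] [np.float64(0.11), np.float64(-0.3), np.float64(-0.36)] total [  0.2   0.5 -10.7] [ 0.1 -0.3 -0.4] worst0.11 cost1.1e-20 margin0.51 wcz0.26 [ 0.63  0.64 -0.51  0.7  -1.08 -1.19]
```

View pics/s4.png

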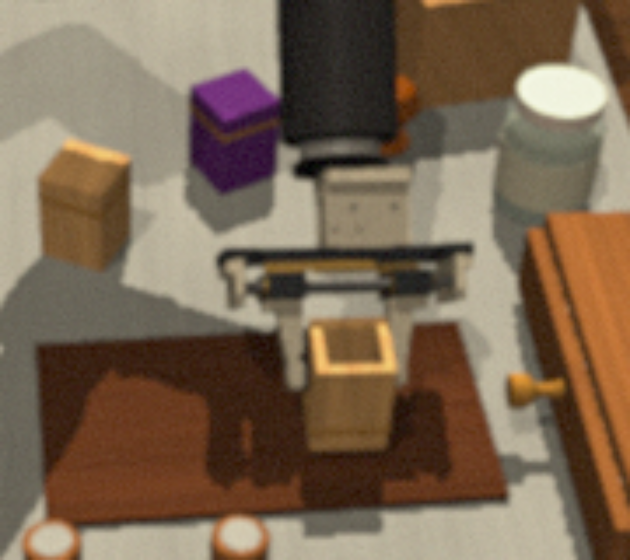

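Case A is mouth-up (bore at (350,345)), just above the board. I lower it to contact.

>>> move_arm(deltas=[[0,0,-3,0,0,0],[0,0,-2,0,0,0],[0,0,-1.5,0,0,0],[0,0,-1,0,0,0],[0,0,0,0,0,0]])

```text
t: 16.62
eef_pos: [0.6201, 0.1328, 0.1744]
ee_rot: [3.138, -0.785, -1.561]
force: [-0.5, 0.1, -1.1]
width: 0.06
```

>>> move_arm(deltas=[[0,0,-1,0,0,0],[0,0,-0.5,0,0,0],[0,0,0,0,0,0],[0,0,0,0,0,0],[0,0,0,0,0,0]])

```text
t: 17.03
eef_pos: [0.6199, 0.1328, 0.1722]
ee_rot: [3.136, -0.786, -1.56]
force: [-0.2, 0.4, -0.9]
width: 0.0599
```

>>> move_arm(deltas=[[0,0,-1,0,0,0],[0,0,-0.5,0,0,0],[0,0,0,0,0,0],[0,0,0,0,0,0],[0,0,0,0,0,0]])

```text
t: 17.45
eef_pos: [0.6199, 0.1327, 0.1706]
ee_rot: [3.136, -0.786, -1.56]
force: [-0.2, -0.6, -1.2]
width: 0.0601
```

```bash
python3 g.py
```

```text
t 17.45 grasp [0.6203 0.02   0.0581] tz [ 0.002 -0.708 -0.707] jaw [-1.    -0.007  0.004] F [-0.2 -0.6 -1.2] w 0.0601
```

>>> move_arm(deltas=[[0,0,-1,0,0,0],[0,0,0,0,0,0],[0,0,0,0,0,0],[0,0,0,0,0,0],[0,0,0,0,0,0]])

```text
t: 17.87
eef_pos: [0.6199, 0.1327, 0.1697]
ee_rot: [3.136, -0.786, -1.56]
force: [0.5, -0.3, -0.8]
width: 0.0597
```

>>> move_arm(deltas=[[0,0,-1,0,0,0],[0,0,0,0,0,0],[0,0,0,0,0,0],[0,0,0,0,0,0],[0,0,0,0,0,0]])

```text
t: 18.28
eef_pos: [0.6199, 0.1328, 0.1687]
ee_rot: [3.136, -0.786, -1.56]
force: [0.3, -0.1, -1.8]
width: 0.0598
```

>>> move_arm(deltas=[[0,0,-1,0,0,0],[0,0,0,0,0,0],[0,0,0,0,0,0],[0,0,0,0,0,0],[0,0,0,0,0,0]])

```text
t: 18.7
eef_pos: [0.6199, 0.1327, 0.1677]
ee_rot: [3.136, -0.786, -1.56]
force: [-0.9, -0.2, -2.1]
width: 0.06
```

```bash
python3 g.py
```

```text
t 18.7 grasp [0.6203 0.02   0.0551] tz [ 0.002 -0.708 -0.707] jaw [-1.    -0.007  0.004] F [-0.9 -0.2 -2.1] w 0.06
```

>>> move_arm(deltas=[[0,0,-1,0,0,0],[0,0,0,0,0,0],[0,0,0,0,0,0],[0,0,0,0,0,0],[0,0,0,0,0,0]])

```text
t: 19.12
eef_pos: [0.62, 0.1328, 0.1672]
ee_rot: [3.137, -0.787, -1.56]
force: [-1.9, 2.8, 5.2]
width: 0.0596
```

>>> move_arm(deltas=[[0,0,-1,0,0,0],[0,0,0,0,0,0],[0,0,0,0,0,0],[0,0,0,0,0,0],[0,0,0,0,0,0]])

```text
t: 19.53
eef_pos: [0.6199, 0.1329, 0.1669]
ee_rot: [3.138, -0.788, -1.561]
force: [-4.4, 4.6, 10.3]
width: 0.06
```

```bash
python3 g.py
```

```text
t 19.53 grasp [0.6204 0.02   0.0545] tz [ 0.003 -0.709 -0.705] jaw [-1.    -0.007  0.003] F [-4.4  4.6 10.3] w 0.06
```

>>> move_arm(deltas=[[0,0,0.7,0,0,0],[0,0,0,0,0,0],[0,0,0,0,0,0],[0,0,0,0,0,0],[0,0,0,0,0,0]], claw=20)

```text
t: 19.95
eef_pos: [0.6199, 0.1326, 0.166]
ee_rot: [3.136, -0.786, -1.56]
force: [-0.7, -0.2, 0.1]
width: 0.0799
```

>>> move_arm(deltas=[[0,8,8,0,0,0],[0,20,20,0,0,0],[0,25,25,0,0,0],[0,20,35,0,0,0],[0,5,38,0,0,0]])

```text
t: 20.37
eef_pos: [0.6198, 0.214, 0.2932]
ee_rot: [3.134, -0.786, -1.556]
force: [1.3, -0.3, 0.4]
width: 0.0811
```

```bash
python3 g.py; python3 lying.py; python3 go.py .4307 .2484 .15 152.5 45 1 .08 / .4307 .2484 .0517 152.5 45 1 .08/ .4307 .2484 .0517 152.5 45 1
```

```text
t 20.37 grasp [0.6203 0.1013 0.1807] tz [ 0.003 -0.708 -0.706] jaw [-1.    -0.01   0.005] F [ 1.3 -0.3  0.4] w 0.0811
0.79 [176. 240.] stand ([0.423, 0.2526], 62.0, np.float64(0.047)) lie ([0.4202, 0.2487], 63.3, np.float64(0.214)) standboard ([0.4222, 0.2506], -26.9, np.float64(0.053))
0.75 [262. 170.] stand ([0.6241, 0.0018], -0.8, np.float64(0.092)) lie ([0.6333, 0.0025], -1.2, np.float64(0.263)) standboard ([0.621, 0.0013], 90.7, np.float64(0.104))
0.56 [140. 199.] stand ([0.5614, 0.3545], 26.8, np.float64(0.06)) lie ([0.5613, 0.3576], 26.6, np.float64(0.21)) standboard ([0.5602, 0.352], 27.4, np.float64(0.068))
t 20.47
n=15 each [np.float64(-2.7), np.float64(-2.9), np.float64(1.3)] [np.float64(5.3), np.float64(3.27), np.float64(3.23)] total [-40.3 -43.8  20. ] [79.5 49.  48.5] worst0.77 cost3.9e-30 margin0.73 wcz0.39 [ 0.38  0.52  0.16 -0.57 -1.76  0.77]
n=3 each [np.float64(0.0), np.float64(0.0), np.float64(-32.8)] [np.float64(0.0), np.float64(0.0), np.float64(0.0)] total [  0.    0.  -98.3] [0. 0. 0.] worst0.28 cost6.5e-19 margin1.10 wcz0.45 [ 0.38  0.62  0.08 -0.56 -1.61  0.86]
n=2 each [np.float64(-25.1), np.float64(13.1), np.float64(-28.3)] [np.float64(0.0), np.float64(0.0), np.float64(0.0)] total [-50.2  26.1 -56.6] [0. 0. 0.] worst0.40 cost1.7e-28 margin0.98 wcz0.39 [ 0.44  0.64 -0.04 -0.6  -1.46  0.9 ]
```

>>> move_arm(deltas=[[-2.7,-2.9,3,5.3,3.27,3.23],[-2.7,-2.9,3,5.3,3.27,3.23],[-2.7,-2.9,3,5.3,3.27,3.23],[-2.7,-2.9,3,5.3,3.27,3.23],[-2.7,-2.9,3,5.3,3.27,3.23]])

```text
t: 20.88
eef_pos: [0.6059, 0.197, 0.3083]
ee_rot: [2.928, -0.268, -1.157]
force: [0.7, -0.5, -0.4]
width: 0.0807
```

>>> move_arm(deltas=[[-2.7,-2.9,1,5.3,3.27,3.23],[-2.7,-2.9,1,5.3,3.27,3.23],[-2.7,-2.9,1,5.3,3.27,3.23],[-2.7,-2.9,1,5.3,3.27,3.23],[-2.7,-2.9,1,5.3,3.27,3.23]])

```text
t: 21.3
eef_pos: [0.5926, 0.1826, 0.3137]
ee_rot: [2.932, 0.274, -0.867]
force: [-0.5, -1.0, -0.4]
width: 0.0812
```

>>> move_arm(deltas=[[-2.7,-2.9,0,5.3,3.27,3.23],[-2.7,-2.9,0,5.3,3.27,3.23],[-2.7,-2.9,0,5.3,3.27,3.23],[-2.7,-2.9,0,5.3,3.27,3.23],[-2.7,-2.9,0,5.3,3.27,3.23]])

```text
t: 21.72
eef_pos: [0.5795, 0.1675, 0.3135]
ee_rot: [-3.138, 0.784, -0.466]
force: [0.3, 0.2, -0.2]
width: 0.081
```

```bash
python3 g.py; python3 lying.py; python3 go.py .4307 .2484 .0517 152.5 45 1 .08/ .4307 .2484 .0517 152.5 45 1
```

```text
t 21.72 grasp [0.4793 0.2185 0.2007] tz [-0.629  0.32  -0.708] jaw [-0.451 -0.892 -0.002] F [ 0.3  0.2 -0.2] w 0.081
0.63 [263. 171.] stand ([0.6196, 0.0019], 89.5, np.float64(0.106)) lie ([0.6265, 0.0017], -1.4, np.float64(0.274)) standboard ([0.6185, 0.0015], 89.5, np.float64(0.116))
0.54 [184. 236.] stand ([0.4307, 0.2141], -18.7, np.float64(0.743)) lie ([0.4254, 0.2095], 74.7, np.float64(0.79)) standboard ([0.4311, 0.2133], 68.6, np.float64(0.747))
t 21.82
n=3 each [np.float64(0.3), np.float64(1.3), np.float64(-30.2)] [np.float64(0.06), np.float64(0.0), np.float64(-0.14)] total [  0.9   3.8 -90.6] [ 0.2  0.  -0.4] worst0.27 cost8.4e-20 margin1.10 wcz0.45 [ 0.38  0.62  0.08 -0.56 -1.61  0.86]
n=2 each [np.float64(-25.1), np.float64(13.1), np.float64(-28.3)] [np.float64(0.0), np.float64(0.0), np.float64(0.0)] total [-50.2  26.1 -56.6] [0. 0. 0.] worst0.40 cost2.0e-28 margin0.98 wcz0.39 [ 0.44  0.64 -0.04 -0.6  -1.46  0.9 ]
```

>>> move_arm(deltas=[[0.2,0.8,-18,0,0,0],[0.2,0.8,-18,0,0,0],[0.2,0.8,-18,0,0,0],[0.2,0.8,-18,0,0,0],[0.2,0.8,-18,0,0,-0.4]])

```text
t: 22.23
eef_pos: [0.5805, 0.1721, 0.2221]
ee_rot: [3.135, 0.776, -0.484]
force: [0.5, 0.4, -0.4]
width: 0.0808
```

```bash
python3 g.py; python3 - <<'E'
from h import *
arm.grab_frame('wrist')
ct=camT('wrist')
print('expected',proj([[.423,.2526,.0425]],'wrist',ct))
for d in arm.masks_of('case1','wrist'): 
    ys,xs=np.nonzero(d['pixels']);print(d['score'],np.round(d['xy']),xs.min(),xs.max(),ys.min(),ys.max())
E
python3 go.py .4307 .2484 .0517 152.5 45 1
```

```text
t 22.23 grasp [0.4812 0.223  0.1083] tz [-0.623  0.32  -0.714] jaw [-0.461 -0.887  0.005] F [ 0.5  0.4 -0.4] w 0.0808
expected [[276.98800136 219.05968191]]
0.95 [ 32. 143.] 0 85 56 254
0.67 [283. 216.] 231 334 143 288
t 22.33
n=2 each [np.float64(-24.4), np.float64(12.3), np.float64(-27.8)] [np.float64(0.28), np.float64(0.02), np.float64(-0.01)] total [-48.8  24.6 -55.5] [ 0.6  0.  -0. ] worst0.39 cost9.4e-29 margin0.98 wcz0.39 [ 0.44  0.64 -0.04 -0.6  -1.46  0.9 ]
```

>>> move_arm(deltas=[[-9.8,5,-11.1,0,0,0],[-9.8,5,-11.1,0,0,0],[-9.8,5,-11.1,0,0,0],[-9.8,5,-11.1,0,0,0],[-9.8,5,-11.1,0,0,0]])

```text
t: 22.75
eef_pos: [0.5315, 0.1969, 0.168]
ee_rot: [3.137, 0.776, -0.482]
force: [0.4, 0.2, 0.1]
width: 0.0807
```

>>> move_arm(deltas=[[0,0,0,0,0,0],[0,0,0,0,0,0],[0,0,0,0,0,0],[0,0,0,0,0,0],[0,0,0,0,0,0]], claw=255)

```text
t: 23.17
eef_pos: [0.5323, 0.1961, 0.1681]
ee_rot: [3.138, 0.778, -0.481]
force: [1.0, -0.1, 4.9]
width: 0.0598
```

>>> move_arm(deltas=[[0,0,0,0,0,0],[0,0,5,0,0,0],[0,0,20,0,0,0],[0,0,35,0,0,0],[0,0,38,0,0,0]])

```text
t: 23.58
eef_pos: [0.5311, 0.1958, 0.2644]
ee_rot: [3.132, 0.782, -0.487]
force: [2.2, 0.7, -1.5]
width: 0.0597
```

```bash
python3 g.py; python3 go.py .46 .045 .20 75 -45 1 / .46 .045 .055 75 -45 1 / .46 .025 .05 75 45 1 ; python3 go.py .46 .045 .20 90 -45 1 / .46 .045 .055 90 -45 1 / .46 .025 .05 90 45 1; python3 lying.py|head -3
```

```text
t 23.58 grasp [0.4312 0.2469 0.1514] tz [-0.627  0.321 -0.71 ] jaw [-0.462 -0.887  0.007] F [ 2.2  0.7 -1.5] w 0.0597
t 23.58
n=16 each [np.float64(-2.6), np.float64(-2.6), np.float64(3.0)] [np.float64(-5.46), np.float64(-2.43), np.float64(-3.74)] total [-41.9 -42.   48.2] [-87.3 -38.8 -59.8] worst0.78 cost8.9e-18 margin0.54 wcz0.41 [ 0.81  0.37 -0.48  0.35 -1.45 -1.25]
n=4 each [np.float64(0.0), np.float64(0.0), np.float64(-36.2)] [np.float64(0.0), np.float64(0.0), np.float64(0.0)] total [   0.    0. -145.] [0. 0. 0.] worst0.40 cost2.7e-26 margin0.43 wcz0.28 [ 0.81  0.57 -0.59  0.38 -1.16 -1.36]
n=20 each [np.float64(-2.9), np.float64(-11.9), np.float64(-0.3)] [np.float64(4.35), np.float64(-1.16), np.float64(0.0)] total [ -58.3 -237.6   -5. ] [ 86.9 -23.3   0. ] worst0.98 cost1.3e-19 margin0.26 wcz0.29 [-0.27  0.41 -0.41 -0.97 -1.03  0.65]
t 23.58
n=15 each [np.float64(-4.7), np.float64(-2.5), np.float64(3.2)] [np.float64(-5.32), np.float64(-3.25), np.float64(-3.23)] total [-71.1 -38.2  48.2] [-79.7 -48.8 -48.4] worst0.84 cost4.1e-18 margin0.38 wcz0.40 [ 0.89  0.3  -0.64  0.47 -1.33
[... 287 characters left out ...]
p.float64(-0.3)] [np.float64(4.5), np.float64(-0.0), np.float64(0.0)] total [   0.  -245.3   -5. ] [90. -0.  0.] worst0.99 cost1.4e-19 margin0.17 wcz0.29 [-0.21  0.47 -0.32 -0.85 -1.16  0.72]
0.9 [169. 237.] stand ([0.4261, 0.2758], 58.9, np.float64(0.487)) lie ([0.4263, 0.2767], 56.1, np.float64(0.549)) standboard ([0.4254, 0.2745], 58.3, np.float64(0.49))
0.73 [264. 172.] stand ([0.6213, 0.0016], -1.3, np.float64(0.07)) lie ([0.6219, 0.0027], -0.7, np.float64(0.243)) standboard ([0.6193, 0.0013], 89.0, np.float64(0.071))
0.42 [384. 167.] stand ([0.6225, -0.3515], 3.0, np.float64(0.711)) lie ([0.6216, -0.3506], 33.2, np.float64(0.741)) standboard ([0.6204, -0.3498], 92.8, np.float64(0.713))
```

>>> move_arm(deltas=[[-2.1,-2.1,8,-4.37,-1.94,-2.99],[-2.1,-2.1,8,-4.37,-1.94,-2.99],[-2.1,-2.1,6,-4.37,-1.94,-2.99],[-2.1,-2.1,4,-4.37,-1.94,-2.99],[-2.1,-2.1,4,-4.37,-1.94,-2.99]])

```text
t: 24.1
eef_pos: [0.521, 0.1854, 0.2954]
ee_rot: [2.91, 0.403, -0.881]
force: [0.3, 0.4, -2.0]
width: 0.0599
```

>>> move_arm(deltas=[[-2.1,-2.1,2,-4.37,-1.94,-2.99],[-2.1,-2.1,2,-4.37,-1.94,-2.99],[-2.1,-2.1,2,-4.37,-1.94,-2.99],[-2.1,-2.1,2,-4.37,-1.94,-2.99],[-2.1,-2.1,2,-4.37,-1.94,-2.99]])

```text
t: 24.52
eef_pos: [0.5103, 0.1751, 0.3052]
ee_rot: [2.853, -0.008, -1.157]
force: [0.2, -0.0, -2.1]
width: 0.0597
```

>>> move_arm(deltas=[[-2.1,-2.1,1,-4.37,-1.94,-2.99],[-2.1,-2.1,1,-4.37,-1.94,-2.99],[-2.1,-2.1,1,-4.37,-1.94,-2.99],[-2.1,-2.1,1,-4.37,-1.94,-2.99],[-2.1,-2.1,1,-4.37,-1.94,-2.99]])

```text
t: 24.93
eef_pos: [0.4997, 0.1646, 0.31]
ee_rot: [2.912, -0.42, -1.435]
force: [-0.4, 0.0, -1.4]
width: 0.0596
```

>>> move_arm(deltas=[[-2.1,-2.1,0,-4.37,-1.94,-2.99],[-2.1,-2.1,0,-4.37,-1.94,-2.99],[-2.1,-2.1,0,-4.37,-1.94,-2.99],[-2.1,-2.1,0,-4.37,-1.94,-2.99],[-2.1,-2.1,0,-4.37,-1.94,-2.99]])

```text
t: 25.35
eef_pos: [0.4893, 0.1541, 0.3099]
ee_rot: [-3.138, -0.79, -1.835]
force: [0.5, -0.8, -1.8]
width: 0.0596
```

```bash
python3 g.py; python3 go.py .46 .045 .065 75 -45 1
```

```text
t 25.35 grasp [0.4603 0.0447 0.1979] tz [-0.182 -0.687 -0.704] jaw [-0.966  0.259 -0.003] F [ 0.5 -0.8 -1.8] w 0.0596
t 25.35
n=4 each [np.float64(-0.0), np.float64(-0.1), np.float64(-33.1)] [np.float64(0.08), np.float64(0.02), np.float64(-0.0)] total [-1.000e-01 -3.000e-01 -1.323e+02] [ 0.3  0.1 -0. ] worst0.37 cost1.9e-27 margin0.43 wcz0.29 [ 0.81  0.55 -0.59  0.38 -1.18 -1.35]
```

>>> move_arm(deltas=[[0,0,-38,0,0,0],[0,0,-35,0,0,0],[0,0,-30,0,0,0],[0,0,-20,0,0,0],[0,0,-10,0,0,0]])

```text
t: 25.77
eef_pos: [0.4889, 0.1537, 0.1743]
ee_rot: [3.138, -0.79, -1.828]
force: [0.3, 0.5, -0.9]
width: 0.06
```

>>> move_arm(deltas=[[0,0,-6,0,0,0],[0,0,-4,0,0,0],[0,0,-3,0,0,0],[0,0,-1,0,0,0],[0,0,0,0,0,0]])

```text
t: 26.18
eef_pos: [0.4896, 0.1544, 0.1635]
ee_rot: [-3.141, -0.787, -1.83]
force: [0.2, -0.4, -0.6]
width: 0.06
```

>>> move_arm(deltas=[[0,0,-1,0,0,0],[0,0,-0.5,0,0,0],[0,0,0,0,0,0],[0,0,0,0,0,0],[0,0,0,0,0,0]])

```text
t: 26.6
eef_pos: [0.4896, 0.1547, 0.1628]
ee_rot: [-3.141, -0.788, -1.83]
force: [-3.3, 4.0, 7.9]
width: 0.0599
```

```bash
python3 g.py
```

```text
t 26.6 grasp [0.4608 0.0454 0.0505] tz [-0.181 -0.686 -0.705] jaw [-0.967  0.256 -0.001] F [-3.3  4.   7.9] w 0.0599
```

>>> move_arm(deltas=[[0,0,0.7,0,0,0],[0,0,0,0,0,0],[0,0,0,0,0,0],[0,0,0,0,0,0],[0,0,0,0,0,0]], claw=20)

```text
t: 27.02
eef_pos: [0.4894, 0.1541, 0.1621]
ee_rot: [3.141, -0.788, -1.829]
force: [-0.4, 0.3, 0.2]
width: 0.0799
```

>>> move_arm(deltas=[[2,8,8,0,0,0],[5,19,20,0,0,0],[5,20,25,0,0,0],[4,15,32,0,0,0],[1,5,38,0,0,0]])

```text
t: 27.43
eef_pos: [0.5067, 0.2229, 0.2852]
ee_rot: [3.139, -0.79, -1.827]
force: [1.6, 1.4, -0.3]
width: 0.0806
```

```bash
python3 g.py; python3 go.py .455 .02 .08 75 45 1 .1
```

```text
t 27.43 grasp [0.4776 0.1135 0.1731] tz [-0.183 -0.687 -0.704] jaw [-0.967  0.255  0.002] F [ 1.6  1.4 -0.3] w 0.0806
t 27.43
n=17 each [np.float64(-5.8), np.float64(-22.4), np.float64(-1.3)] [np.float64(5.13), np.float64(-1.37), np.float64(-0.01)] total [ -99.2 -380.   -21.8] [ 87.2 -23.3  -0.2] worst1.00 cost8.8e-22 margin0.39 wcz0.40 [-0.39  0.25 -0.34 -0.83 -1.25  0.52]
```

>>> move_arm(deltas=[[-5,-19,4,4.36,-1.17,0],[-5,-19,4,4.36,-1.17,0],[-5,-19,4,4.36,-1.17,0],[-5,-19,4,4.36,-1.17,0],[-5,-19,4,4.36,-1.17,0]])

```text
t: 27.85
eef_pos: [0.481, 0.1254, 0.3053]
ee_rot: [-3.141, -0.391, -1.83]
force: [-0.5, -0.1, -0.4]
width: 0.0806
```

>>> move_arm(deltas=[[-5,-19,4,4.36,-1.17,0],[-5,-19,4,4.36,-1.17,0],[-5,-19,4,4.36,-1.17,0],[-5,-19,4,4.36,-1.17,0],[-5,-19,4,4.36,-1.17,0]])

```text
t: 28.27
eef_pos: [0.4557, 0.0303, 0.3254]
ee_rot: [-3.139, 0.003, -1.83]
force: [0.2, -1.2, 0.3]
width: 0.0807
```

>>> move_arm(deltas=[[-5,-19,-2,4.36,-1.17,0],[-5,-19,-4,4.36,-1.17,0],[-5,-19,-6,4.36,-1.17,0],[-5,-19,-6,4.36,-1.17,0],[-5,-19,-6,4.36,-1.17,0]])

```text
t: 28.68
eef_pos: [0.431, -0.0642, 0.3014]
ee_rot: [-3.136, 0.398, -1.828]
force: [-1.2, -0.4, -0.2]
width: 0.081
```

>>> move_arm(deltas=[[-5,-19,-7,4.36,-1.17,0],[-5,-19,-7,4.36,-1.17,0],[-5,-19,-7,4.36,-1.17,0],[-5,-19,-7,4.36,-1.17,0],[-5,-19,-7,4.36,-1.17,0]])

```text
t: 29.1
eef_pos: [0.4063, -0.1599, 0.2663]
ee_rot: [-3.134, 0.792, -1.827]
force: [0.4, 1.2, 0.5]
width: 0.0811
```

```bash
python3 g.py; python3 lying.py; python3 - <<'E'
from h import *
arm.grab_frame('wrist')
for d in arm.masks_of('case1','wrist'): 
    ys,xs=np.nonzero(d['pixels']);print(d['score'],np.round(d['xy']),xs.min(),xs.max(),ys.min(),ys.max())
E
```

```text
t 29.1 grasp [ 0.4363 -0.0506  0.1543] tz [ 0.188  0.686 -0.703] jaw [-0.966  0.259 -0.006] F [0.4 1.2 0.5] w 0.0811
0.94 [141. 200.] stand ([0.5597, 0.3545], 27.5, np.float64(0.068)) lie ([0.5579, 0.3535], 30.6, np.float64(0.171)) standboard ([0.5581, 0.352], 27.6, np.float64(0.063))
0.81 [263. 168.] stand ([0.6232, 0.0024], 91.2, np.float64(0.053)) lie ([0.6278, 0.0031], 1.8, np.float64(0.228)) standboard ([0.6214, 0.0018], 91.6, np.float64(0.063))
0.71 [249. 226.] stand ([0.4603, 0.0421], -14.3, np.float64(0.253)) lie ([0.4588, 0.0334], 75.7, np.float64(0.033)) standboard ([0.4592, 0.0407], -14.7, np.float64(0.25))
0.76 [ 86. 196.] 21 147 132 254
0.62 [274. 275.] 246 296 253 291
0.58 [284. 169.] 236 323 113 229
```

```bash
python3 go.py .4565 .0245 .0475 75.5 45 1 .09 / .4565 .0245 .0475 75.5 45 1 / .4565 .0245 .15 75.5 45 1 / .46 .045 .18 75.5 -45 1 
```

```text
t 29.3
n=2 each [np.float64(3.1), np.float64(6.8), np.float64(-20.8)] [np.float64(-0.03), np.float64(0.03), np.float64(0.34)] total [  6.3  13.7 -41.6] [-0.1  0.1  0.7] worst0.25 cost1.6e-22 margin0.65 wcz0.48 [-0.38  0.32 -0.37 -0.86 -1.18  0.59]
n=3 each [np.float64(5.3), np.float64(20.5), np.float64(-21.2)] [np.float64(0.0), np.float64(0.0), np.float64(0.0)] total [ 15.9  61.6 -63.6] [0. 0. 0.] worst0.29 cost5.9e-19 margin0.60 wcz0.41 [-0.27  0.41 -0.42 -0.97 -1.03  0.66]
n=3 each [np.float64(0.0), np.float64(0.0), np.float64(34.2)] [np.float64(0.0), np.float64(0.0), np.float64(0.0)] total [  0.    0.  102.5] [0. 0. 0.] worst0.49 cost1.6e-30 margin0.61 wcz0.45 [-0.24  0.22 -0.37 -0.88 -1.16  0.44]
n=17 each [np.float64(3.5), np.float64(14.0), np.float64(1.8)] [np.float64(-5.13), np.float64(1.33), np.float64(0.0)] total [ 59.9 238.6  30. ] [-87.1  22.5   0. ] worst0.89 cost7.3e-18 margin0.39 wcz0.39 [ 0.81  0.39 -0.5   0.35 -1.4  -1.26]
```

>>> move_arm(deltas=[[3.1,6.8,-20.8,0,0,0.7],[3.1,6.8,-20.8,0,0,0],[5.3,20.5,-21.2,0,0,0],[5.3,20.5,-21.2,0,0,0],[3.3,12.5,-13.2,0,0,0]])

```text
t: 29.72
eef_pos: [0.4264, -0.0888, 0.1679]
ee_rot: [-3.138, 0.786, -1.816]
force: [0.1, 0.5, 1.4]
width: 0.0808
```

>>> move_arm(deltas=[[2,8,-8,0,0,0],[0,0,0,0,0,0],[0,0,0,0,0,0],[0,0,0,0,0,0],[0,0,0,0,0,0]])

```text
t: 30.13
eef_pos: [0.4288, -0.0842, 0.1619]
ee_rot: [-3.134, 0.787, -1.815]
force: [0.1, -0.4, 0.2]
width: 0.0808
```

>>> move_arm(deltas=[[0,0,0,0,0,0],[0,0,0,0,0,0],[0,0,0,0,0,0],[0,0,0,0,0,0],[0,0,0,0,0,0]], claw=255)

```text
t: 30.55
eef_pos: [0.4284, -0.0839, 0.1611]
ee_rot: [-3.137, 0.788, -1.817]
force: [-1.2, -1.3, 3.7]
width: 0.0599
```

```bash
python3 g.py
```

```text
t 30.55 grasp [0.4566 0.0254 0.0487] tz [ 0.177  0.686 -0.706] jaw [-0.969  0.247 -0.003] F [-1.2 -1.3  3.7] w 0.0599
```

>>> move_arm(deltas=[[0,0,4,0,0,0],[0,0,15,0,0,0],[0,0,25,0,0,0],[0,0,30,0,0,0],[0,0,30,0,0,0]])

```text
t: 30.97
eef_pos: [0.4282, -0.0837, 0.2656]
ee_rot: [-3.14, 0.787, -1.82]
force: [1.3, -0.3, -1.4]
width: 0.0598
```

>>> move_arm(deltas=[[3,11.9,6,-4.36,1.12,0],[3,11.9,6,-4.36,1.12,0],[3,11.9,6,-4.36,1.12,0],[3,11.9,6,-4.36,1.12,0],[3,11.9,4,-4.36,1.12,0]])

```text
t: 31.38
eef_pos: [0.4438, -0.0236, 0.2941]
ee_rot: [-3.137, 0.392, -1.818]
force: [-0.6, -0.0, -2.3]
width: 0.0602
```

>>> move_arm(deltas=[[3,11.9,2,-4.36,1.12,0],[3,11.9,0,-4.36,1.12,0],[3,11.9,0,-4.36,1.12,0],[3,11.9,0,-4.36,1.12,0],[3,11.9,0,-4.36,1.12,0]])

```text
t: 31.8
eef_pos: [0.4582, 0.0362, 0.2952]
ee_rot: [-3.14, -0.002, -1.818]
force: [-0.3, -0.9, -1.9]
width: 0.0598
```

>>> move_arm(deltas=[[3,11.9,0,-4.36,1.12,0],[3,11.9,0,-4.36,1.12,0],[3,11.9,0,-4.36,1.12,0],[3,11.9,0,-4.36,1.12,0],[3,11.9,0,-4.36,1.12,0]])

```text
t: 32.22
eef_pos: [0.4733, 0.0955, 0.2951]
ee_rot: [-3.141, -0.395, -1.819]
force: [0.6, -0.2, -2.7]
width: 0.0601
```

>>> move_arm(deltas=[[3,11.9,0,-4.36,1.12,0],[3,11.9,0,-4.36,1.12,0],[3,11.9,0,-4.36,1.12,0],[3,11.9,0,-4.36,1.12,0],[3,11.9,0,-4.36,1.12,0]])

```text
t: 32.63
eef_pos: [0.4886, 0.1551, 0.2949]
ee_rot: [3.14, -0.787, -1.818]
force: [1.1, -0.1, -1.4]
width: 0.0602
```

```bash
python3 g.py; python3 go.py .46 .045 .07 75.5 -45 1
```

```text
t 32.63 grasp [0.4607 0.0458 0.1825] tz [-0.175 -0.686 -0.706] jaw [-0.969  0.246  0.001] F [ 1.1 -0.1 -1.4] w 0.0602
t 32.63
n=3 each [np.float64(-0.1), np.float64(-0.4), np.float64(-37.4)] [np.float64(0.02), np.float64(-0.03), np.float64(-0.09)] total [  -0.4   -1.1 -112.3] [ 0.1 -0.1 -0.3] worst0.41 cost7.6e-26 margin0.43 wcz0.29 [ 0.81  0.54 -0.59  0.38 -1.18 -1.35]
```

>>> move_arm(deltas=[[0,0,-36,0,0,0],[0,0,-32,0,0,0],[0,0,-25,0,0,0],[0,0,-16,0,0,0],[0,0,-8,0,0,0]])

```text
t: 33.05
eef_pos: [0.488, 0.1541, 0.1757]
ee_rot: [3.137, -0.786, -1.816]
force: [0.0, 0.0, -2.1]
width: 0.06
```

>>> move_arm(deltas=[[0,0,-3,0,0,0],[0,0,-1,0,0,0],[0,0,-0.5,0,0,0],[0,0,0,0,0,0],[0,0,0,0,0,0]])

```text
t: 33.47
eef_pos: [0.4888, 0.1545, 0.1743]
ee_rot: [3.14, -0.782, -1.818]
force: [-0.2, -0.7, -1.5]
width: 0.0599
```

>>> move_arm(deltas=[[0,0,-1,0,0,0],[0,0,0,0,0,0],[0,0,0,0,0,0],[0,0,0,0,0,0],[0,0,0,0,0,0]])

```text
t: 33.88
eef_pos: [0.4885, 0.1543, 0.1724]
ee_rot: [3.139, -0.784, -1.817]
force: [0.2, -0.5, -1.0]
width: 0.06
```

>>> move_arm(deltas=[[0,0,-1,0,0,0],[0,0,0,0,0,0],[0,0,0,0,0,0],[0,0,0,0,0,0],[0,0,0,0,0,0]])

```text
t: 34.3
eef_pos: [0.4885, 0.1544, 0.172]
ee_rot: [3.139, -0.785, -1.817]
force: [-2.1, 1.2, 5.8]
width: 0.0596
```

```bash
python3 g.py
```

```text
t 34.3 grasp [0.4607 0.0453 0.0593] tz [-0.175 -0.685 -0.707] jaw [-0.969  0.246  0.002] F [-2.1  1.2  5.8] w 0.0596
```

>>> move_arm(deltas=[[0,0,0.7,0,0,0],[0,0,0,0,0,0],[0,0,0,0,0,0],[0,0,0,0,0,0],[0,0,0,0,0,0]], claw=20)

```text
t: 34.72
eef_pos: [0.4885, 0.1543, 0.172]
ee_rot: [3.138, -0.784, -1.817]
force: [-0.3, -0.4, 0.5]
width: 0.0802
```

>>> move_arm(deltas=[[2,8,8,0,0,0],[5,19,20,0,0,0],[5,20,25,0,0,0],[4,15,32,0,0,0],[1,5,38,0,0,0]])

```text
t: 35.13
eef_pos: [0.5058, 0.223, 0.2952]
ee_rot: [3.137, -0.786, -1.815]
force: [1.2, 0.1, -0.5]
width: 0.0805
```

```bash
python3 g.py; for ps in 0 45 90 135; do echo; echo $ps; python3 go.py .52 -.14 .26 $ps 0 1 / .518 -.2 .105 $ps 0 1 / .46 .04 .25 $ps 0 1; done
```

```text
t 35.13 grasp [0.4779 0.1138 0.1826] tz [-0.175 -0.685 -0.707] jaw [-0.97   0.245  0.003] F [ 1.2  0.1 -0.5] w 0.0805

0
t 35.13
n=13 each [np.float64(1.1), np.float64(-27.9), np.float64(9.5)] [np.float64(2.27), np.float64(-2.94), np.float64(-5.52)] total [  14.2 -363.   124.1] [ 29.5 -38.2 -71.7] worst0.49 cost3.0e-18 margin0.62 wcz0.42 [ 0.1   0.12 -0.27 -0.   -1.18 -1.67]
n=5 each [np.float64(-0.4), np.float64(-12.0), np.float64(-31.0)] [np.float64(0.0), np.float64(0.0), np.float64(0.0)] total [  -2.  -60. -155.] [0. 0. 0.] worst0.37 cost4.3e-25 margin0.59 wcz0.46 [-0.02  0.3  -0.43 -0.   -0.84 -1.56]
n=7 each [np.float64(-8.3), np.float64(34.3), np.float64(20.7)] [np.float64(0.0), np.float64(0.0), np.float64(0.0)] total [-58. 240. 145.] [0. 0. 0.] worst0.58 cost1.9e-25 margin0.55 wcz0.48 [ 0.52 -0.   -0.43 -0.   -1.15 -2.09]

45
t 35.13
n=10 each [np.float64(1.4), np.float64(-36.3), np.float64(12.4)] [np.float64(3.95), np.float64(-2.26), np.float64(-2.93)] total [  14.2 -363.   124.1] [ 39.5 -22.6 -29.3] worst0.69 cost1.3e-24 margin0.57 wcz0.42 [ 0.1   0.12 -0.27 -0.   -1.18 -0.8
[... 1206 characters left out ...]
ach [np.float64(1.0), np.float64(-25.9), np.float64(8.9)] [np.float64(3.24), np.float64(0.88), np.float64(3.99)] total [  14.2 -363.   124.1] [45.3 12.3 55.9] worst0.98 cost3.1e-28 margin0.47 wcz0.41 [ 0.1   0.12 -0.27  0.   -1.18  0.68]
n=5 each [np.float64(-0.4), np.float64(-12.0), np.float64(-31.0)] [np.float64(0.0), np.float64(0.0), np.float64(0.0)] total [  -2.  -60. -155.] [0. 0. 0.] worst0.37 cost3.6e-25 margin0.59 wcz0.46 [-0.02  0.3  -0.43 -0.   -0.84  0.8 ]
n=7 each [np.float64(-8.3), np.float64(34.3), np.float64(20.7)] [np.float64(0.0), np.float64(0.0), np.float64(0.0)] total [-58. 240. 145.] [0. 0. 0.] worst0.58 cost1.7e-25 margin0.55 wcz0.48 [ 0.52 -0.   -0.43 -0.   -1.15  0.27]
```

>>> move_arm(deltas=[[1,-24.2,10,1.97,-2.55,-4.78],[1,-24.2,10,1.97,-2.55,-4.78],[1,-24.2,10,1.97,-2.55,-4.78],[1,-24.2,10,1.97,-2.55,-4.78],[1,-24.2,10,1.97,-2.55,-4.78]])

```text
t: 35.55
eef_pos: [0.5103, 0.0993, 0.3455]
ee_rot: [-3.003, -0.525, -2.328]
force: [1.2, -0.5, -0.3]
width: 0.0808
```

>>> move_arm(deltas=[[1,-24.2,10,1.97,-2.55,-4.78],[1,-24.2,10,1.97,-2.55,-4.78],[1,-24.2,10,1.97,-2.55,-4.78],[1,-24.2,10,1.97,-2.55,-4.78],[1,-24.2,10,1.97,-2.55,-4.78]])

```text
t: 35.97
eef_pos: [0.5152, -0.0219, 0.3956]
ee_rot: [-3.018, -0.246, -2.742]
force: [0.4, 0.9, 0.9]
width: 0.0806
```

>>> move_arm(deltas=[[1,-24.2,5,1.97,-2.55,-4.78],[1,-24.2,5,1.97,-2.55,-4.78],[1,-24.2,5,1.97,-2.55,-4.78],[1,-24.2,5,1.97,-2.55,-4.78],[1,-24.2,5,1.97,-2.55,-4.78]])

```text
t: 36.38
eef_pos: [0.5201, -0.1429, 0.4204]
ee_rot: [3.14, 0.004, 3.136]
force: [-0.2, -0.0, 0.1]
width: 0.0809
```

```bash
python3 g.py; python3 lying.py; python3 - <<'E'
from h import *
im=arm.grab_frame('wrist');cv2.imwrite('pics/w4.png',im[:,:,::-1]);ct=camT('wrist')
for nm,p in dict(b1=(.518,-.2,.12),b2=(.392,-.197,.12)).items(): print(nm,proj([p],'wrist',ct).round(0))
for d in arm.masks_of('barrel1','wrist'):
    ys,xs=np.nonzero(d['pixels']);print(d['score'],np.round(d['xy']),xs.min(),xs.max(),ys.min(),ys.max())
E
python3 go.py .518 -.2 .2 0 0 1
```

```text
t 36.38 grasp [ 0.5208 -0.1427  0.2611] tz [ 0.004  0.001 -1.   ] jaw [0.005 1.    0.001] F [-0.2 -0.   0.1] w 0.0809
0.77 [143. 197.] stand ([0.5605, 0.3544], 27.6, np.float64(0.049)) lie ([0.557, 0.3537], 32.4, np.float64(0.181)) standboard ([0.5596, 0.3518], 27.5, np.float64(0.049))
0.71 [256. 224.] stand ([0.4616, 0.0209], 21.8, np.float64(0.446)) lie ([0.4559, 0.019], 21.2, np.float64(0.569)) standboard ([0.4608, 0.0206], 22.7, np.float64(0.453))
0.46 [384. 242.] stand ([0.4193, -0.3242], 17.1, np.float64(0.667)) lie ([0.4202, -0.3148], 107.8, np.float64(0.728)) standboard ([0.4227, -0.3205], 18.8, np.float64(0.671))
b1 [[212. 194.]]
b2 [[207.  33.]]
0.86 [222. 184.] 194 250 149 215
0.73 [ 20. 184.] 0 54 166 217
0.72 [ 24. 102.] 0 49 84 122
0.69 [218.  34.] 183 249 3 68
0.63 [207. 288.] 189 220 278 328
t 36.58
n=3 each [np.float64(-0.7), np.float64(-19.2), np.float64(-20.3)] [np.float64(0.0), np.float64(0.03), np.float64(0.05)] total [ -2.  -57.5 -60.8] [0.  0.1 0.1] worst0.27 cost1.5e-30 margin0.70 wcz0.56 [-0.02  0.2  -0.32 -0.   -1.05 -1.56]
```

View pics/w4.png

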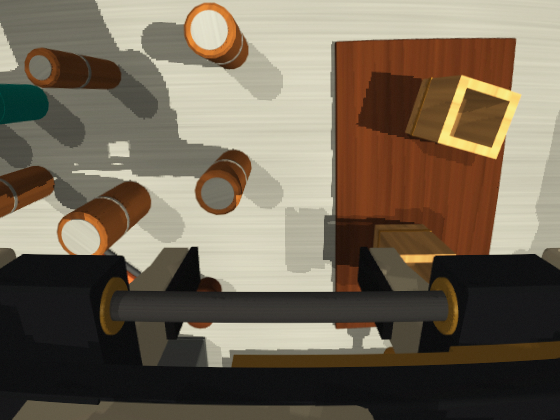

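```bash
cat > cyl.py <<'E'
from cases import *
def chull(x,y,z0,name,ct,dia=.04,h=.12):
    a=np.linspace(0,2*np.pi,40,endpoint=False);c=np.c_[x+dia/2*np.cos(a),y+dia/2*np.sin(a),0*a]
    return cv2.convexHull(proj(np.r_[c+[0,0,z0],c+[0,0,z0+h]],name,ct).astype(np.float32))
def cfit(mask,p0,name,ct,z0=0,dia=.04):
    S=4;big=cv2.resize(mask.astype(np.float32),None,fx=S,fy=S)>.5
    def cost(p):
        m=np.zeros(big.shape,np.uint8);cv2.fillConvexPoly(m,np.round((chull(p[0],p[1],z0,name,ct,p[2] if len(p)>2 else dia)+.5)*S*16).astype(np.int32),1,shift=4);m=m>0
        return 1-(m&big).sum()/(m|big).sum()
    p=[p0[0],p0[1],.04];return minimize(cost,p,method='Nelder-Mead',options=dict(initial_simplex=[p,[p[0]+.01,p[1],.04],[p[0],p[1]+.01,.04],[p[0],p[1],.045]],maxiter=150))
if __name__=='__main__':
    for name in('top','wrist','side'):
        arm.grab_frame(name);ct=camT(name)
        for d in arm.masks_of('barrel1',name):
            p=plane([d['xy']],name,.06,ct)[0];r=cfit(d['pixels'],p,name,ct);print(name,round(d['score'],2),np.round(d['xy']),r.x.round(4),round(r.fun,3))
E
python3 cyl.py
```

```text
top 0.81 [333. 247.] [ 0.3923 -0.1951  0.0379] 0.042
top 0.74 [414. 234.] [ 0.44   -0.4283  0.0392] 0.082
top 0.73 [440. 222.] [ 0.4642 -0.4993  0.0372] 0.065
top 0.63 [331. 207.] [ 0.5125 -0.1935  0.0288] 0.308
top 0.61 [419. 198.] [ 0.5332 -0.4376  0.039 ] 0.063
wrist 0.95 [ 22. 104.] [ 0.4388 -0.4314  0.0398] 0.022
wrist 0.85 [213.  37.] [ 0.3908 -0.1957  0.0386] 0.024
wrist 0.72 [ 22. 184.] [ 0.5338 -0.4426  0.0399] 0.02
wrist 0.57 [219. 186.] [ 0.5173 -0.1969  0.0385] 0.032
side 0.92 [287. 259.] [ 0.5178 -0.1961  0.0383] 0.081
side 0.86 [274. 375.] [ 0.4623 -0.4978  0.0386] 0.05
side 0.79 [236. 258.] [ 0.3906 -0.1941  0.0381] 0.067
side 0.61 [258. 342.] [ 0.4377 -0.4266  0.0362] 0.091
side 0.56 [299. 349.] [ 0.5312 -0.4374  0.0396] 0.072
```

>>> move_arm(deltas=[[-1.3,-22,-15,0,0,0],[-1,-22,-15,0,0,0],[-1,-10,-25,0,0,0],[0,0,-30,0,0,0],[0,0,-25,0,0,0]])

```text
t: 37.3
eef_pos: [0.5169, -0.1957, 0.3084]
ee_rot: [-3.142, 0.001, 3.14]
force: [-0.0, -0.5, -0.3]
width: 0.0807
```

>>> move_arm(deltas=[[0,0,-20,0,0,0],[0,0,-15,0,0,0],[0,0,-8,0,0,0],[0,0,-4,0,0,0],[0,0,0,0,0,0]])

```text
t: 37.72
eef_pos: [0.5174, -0.1953, 0.2625]
ee_rot: [-3.141, 0.001, 3.141]
force: [0.5, 0.1, -0.3]
width: 0.0807
```

```bash
python3 g.py
```

```text
t 37.72 grasp [ 0.5175 -0.1954  0.1032] tz [ 0.001 -0.    -1.   ] jaw [ 0.  1. -0.] F [ 0.5  0.1 -0.3] w 0.0807
```

>>> move_arm(deltas=[[0,0,0,0,0,0],[0,0,0,0,0,0],[0,0,0,0,0,0],[0,0,0,0,0,0],[0,0,0,0,0,0]], claw=255, squeeze=20)

```text
t: 38.13
eef_pos: [0.5173, -0.1957, 0.2636]
ee_rot: [-3.141, 0.003, 3.14]
force: [-0.1, -0.1, 0.6]
width: 0.0531
```

>>> move_arm(deltas=[[0,0,0,0,0,0],[0,0,0,0,0,0],[0,0,0,0,0,0],[0,0,0,0,0,0],[0,0,0,0,0,0]])

```text
t: 38.55
eef_pos: [0.5173, -0.1957, 0.2632]
ee_rot: [-3.141, 0.002, 3.14]
force: [-0.5, -0.5, 3.0]
width: 0.0392
```

```bash
python3 g.py
```

```text
t 38.55 grasp [ 0.5176 -0.1958  0.1039] tz [ 0.002 -0.    -1.   ] jaw [ 0.001  1.    -0.   ] F [-0.5 -0.5  3. ] w 0.0392
```

>>> move_arm(deltas=[[0,0,8,0,0,0],[0,0,20,0,0,0],[0,0,30,0,0,0],[0,0,35,0,0,0],[0,0,30,0,0,0]])

```text
t: 38.97
eef_pos: [0.5169, -0.1957, 0.3882]
ee_rot: [-3.141, 0.002, 3.14]
force: [1.3, 0.6, -1.1]
width: 0.0395
```

```bash
python3 g.py; cat > stand.py <<'E'
from cases import *
for name in('top','side','wrist'):
    im=arm.grab_frame(name);cv2.imwrite(f'pics/st_{name}.png',im[:,:,::-1])
    ct=camT(name)
    for d in arm.masks_of('case1',name):
        p=plane([d['xy']],name,.05,ct)[0]
        if abs(p[1])<.12 and .38<p[0]<.75:
            r=fit(d['pixels'],p,(.06,.06,.085),.008,name);print(name,round(d['score'],2),np.round(d['xy']),r.x[:2].round(4),round(np.degrees(r.x[2])%90,1),round(r.fun,3))
E
python3 stand.py
```

```text
t 38.97 grasp [ 0.5172 -0.1957  0.2289] tz [ 0.002 -0.    -1.   ] jaw [ 0.001  1.    -0.   ] F [ 1.3  0.6 -1.1] w 0.0395
side 0.65 [321. 198.] [0.6248 0.0032] 80.2 0.304
side 0.64 [259. 195.] [0.4576 0.0369] 79.6 0.092
wrist 0.75 [521. 122.] [0.456  0.0345] 76.2 0.016
wrist 0.58 [485. 256.] [ 6.026e-01 -5.000e-04] 55.9 0.709
```

>>> move_arm(deltas=[[-6,20,0,0,0,0],[-6,26,0,0,0,0],[-6,26,0,0,0,0],[-6,26,0,0,0,0],[-6,26,0,0,0,0]])

```text
t: 39.68
eef_pos: [0.4864, -0.0708, 0.3845]
ee_rot: [-3.141, -0.001, 3.14]
force: [1.4, 0.0, -1.4]
width: 0.039
```

>>> move_arm(deltas=[[-6,26,0,0,0,0],[-6,26,0,0,0,0],[-6,26,0,0,0,0],[-6,19,0,0,0,0],[-6,10,0,0,0,0]])

```text
t: 40.1
eef_pos: [0.4566, 0.037, 0.3847]
ee_rot: [-3.141, -0.0, 3.142]
force: [-0.2, 0.8, -1.0]
width: 0.0393
```

```bash
python3 g.py; python3 stand.py; python3 - <<'E'
from h import *
c=cv2.imread('pics/st_wrist.png');ct=camT('wrist');s=arm.get_state();g=s['eef_pos']+.1593*R(s['ee_rot'])[:,2]
a=np.radians(76);e=np.array([[np.cos(a),np.sin(a),0],[-np.sin(a),np.cos(a),0]])
for hs in(.03,.0215):
    P=np.array([[.4565,.0352,.093]+hs*(i*e[0]+j*e[1]) for i,j in((1,1),(1,-1),(-1,-1),(-1,1))])
    cv2.polylines(c,[np.round(proj(P,'wrist',ct)).astype(int)],True,(255,255,0) if hs>.025 else (0,255,0),1)
t=np.linspace(0,6.28,40);P=np.c_[g[0]+.02*np.cos(t),g[1]+.02*np.sin(t),0*t+g[2]-.104+.003]
cv2.polylines(c,[np.round(proj(P,'wrist',ct)).astype(int)],True,(255,0,255),1)
cv2.imwrite('pics/w5.png',cv2.resize(c[60:300,130:430],None,fx=2.5,fy=2.5))
E
```

```text
t 40.1 grasp [0.4565 0.0368 0.2254] tz [-0.    -0.001 -1.   ] jaw [ 0.     1.    -0.001] F [-0.2  0.8 -1. ] w 0.0393
top 0.61 [264. 174.] [0.6183 0.0014] 0.9 0.102
top 0.42 [250. 235.] [0.427  0.0313] 36.8 0.789
side 0.86 [317. 202.] [0.6197 0.002 ] 88.1 0.061
side 0.59 [259. 196.] [0.4574 0.0342] 78.3 0.078
wrist 0.69 [246. 344.] [0.6472 0.0021] 89.5 0.772
```

View pics/w5.png

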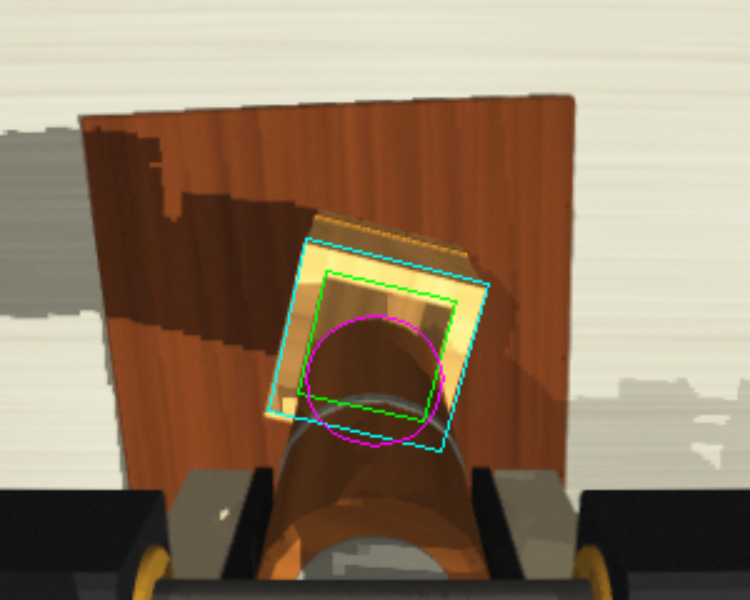

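The overlay agrees: the case rim (outline) and the predicted barrel foot both match the picture. I shift 1.6 mm in y and insert.

>>> move_arm(deltas=[[0,-1.6,0,0,0,0],[0,0,-12,0,0,0],[0,0,-8,0,0,0],[0,0,-6,0,0,0],[0,0,-4,0,0,0]])

```text
t: 40.82
eef_pos: [0.4571, 0.0332, 0.3551]
ee_rot: [-3.141, 0.001, 3.14]
force: [0.4, 0.5, -1.6]
width: 0.0394
```

>>> move_arm(deltas=[[0,0,-3,0,0,0],[0,0,-3,0,0,0],[0,0,-3,0,0,0],[0,0,-2,0,0,0],[0,0,0,0,0,0]])

```text
t: 41.23
eef_pos: [0.4571, 0.0337, 0.3447]
ee_rot: [-3.141, 0.002, 3.14]
force: [0.2, 0.8, -2.3]
width: 0.0394
```

```bash
python3 g.py
```

```text
t 41.23 grasp [0.4574 0.0337 0.1854] tz [ 0.002 -0.    -1.   ] jaw [ 0.001  1.    -0.   ] F [ 0.2  0.8 -2.3] w 0.0394
```

>>> move_arm(deltas=[[-0.5,1,-6,0,0,0],[0,0,-8,0,0,0],[0,0,-8,0,0,0],[0,0,-8,0,0,0],[0,0,-4,0,0,0]])

```text
t: 41.65
eef_pos: [0.4563, 0.0346, 0.3095]
ee_rot: [-3.141, 0.0, 3.14]
force: [-0.0, -0.6, -1.5]
width: 0.0393
```

>>> move_arm(deltas=[[0,0,-6,0,0,0],[0,0,-6,0,0,0],[0,0,-5,0,0,0],[0,0,-4,0,0,0],[0,0,-2,0,0,0]])

```text
t: 42.07
eef_pos: [0.4566, 0.0347, 0.2874]
ee_rot: [-3.141, 0.001, 3.14]
force: [0.4, -0.1, -1.9]
width: 0.0394
```

```bash
python3 g.py
```

```text
t 42.07 grasp [0.4568 0.0346 0.1281] tz [ 0.001 -0.    -1.   ] jaw [ 0.001  1.    -0.   ] F [ 0.4 -0.1 -1.9] w 0.0394
```

Foot is about 6 mm above home; finish slowly.

>>> move_arm(deltas=[[0,0,-2,0,0,0],[0,0,-1.5,0,0,0],[0,0,-1,0,0,0],[0,0,0,0,0,0],[0,0,0,0,0,0]])

```text
t: 42.48
eef_pos: [0.4568, 0.0348, 0.2837]
ee_rot: [-3.142, 0.002, 3.14]
force: [-0.7, -0.7, -1.2]
width: 0.0392
```

>>> move_arm(deltas=[[0,0,-1,0,0,0],[0,0,-0.5,0,0,0],[0,0,0,0,0,0],[0,0,0,0,0,0],[0,0,0,0,0,0]])

```text
t: 42.9
eef_pos: [0.4567, 0.0347, 0.2821]
ee_rot: [-3.141, 0.002, 3.14]
force: [-0.3, 0.1, -1.9]
width: 0.0393
```

```bash
python3 g.py
```

```text
t 42.9 grasp [0.457  0.0347 0.1228] tz [ 0.002 -0.    -1.   ] jaw [ 0.001  1.    -0.   ] F [-0.3  0.1 -1.9] w 0.0393
```

>>> move_arm(deltas=[[0,0,-1,0,0,0],[0,0,-0.5,0,0,0],[0,0,0,0,0,0],[0,0,0,0,0,0],[0,0,0,0,0,0]])

```text
t: 43.32
eef_pos: [0.457, 0.0348, 0.2812]
ee_rot: [-3.141, 0.003, 3.141]
force: [-1.2, -0.5, 6.0]
width: 0.0394
```

>>> move_arm(deltas=[[0,0,0,0,0,0],[0,0,0,0,0,0],[0,0,0,0,0,0],[0,0,0,0,0,0],[0,0,0,0,0,0]], claw=30)

```text
t: 43.73
eef_pos: [0.4567, 0.0347, 0.2805]
ee_rot: [-3.141, 0.002, 3.14]
force: [-0.0, 0.8, -0.7]
width: 0.0672
```

>>> move_arm(deltas=[[0,0,5,0,0,0],[0,0,20,0,0,0],[0,0,35,0,0,0],[0,0,38,0,0,0],[0,0,20,0,0,0]])

```text
t: 44.15
eef_pos: [0.4573, 0.0347, 0.403]
ee_rot: [3.141, 0.006, 3.141]
force: [1.3, 0.5, -0.3]
width: 0.0768
```

>>> move_arm(deltas=[[-13,-40,0,0,0,0],[-13,-39,0,0,0,0],[-13,-39,0,0,0,0],[-13,-39,0,0,0,0],[-13,-39,0,0,0,0]])

```text
t: 44.57
eef_pos: [0.3906, -0.1623, 0.3993]
ee_rot: [-3.141, 0.003, 3.141]
force: [1.1, -0.9, -0.7]
width: 0.0774
```

```bash
python3 g.py; python3 stand.py; python3 cyl.py | grep -v wrist; python3 - <<'E'
from h import *
c=cv2.imread('pics/st_side.png');cv2.imwrite('pics/s6.png',cv2.resize(c[110:310,200:400],None,fx=2.9,fy=2.9))
E
```

```text
t 44.57 grasp [ 0.3912 -0.1623  0.24  ] tz [ 0.003 -0.    -1.   ] jaw [ 0.  1. -0.] F [ 1.1 -0.9 -0.7] w 0.0774
top 0.65 [264. 171.] [0.619  0.0012] 0.8 0.097
side 0.95 [318. 201.] [0.6203 0.0022] 89.3 0.027
side 0.68 [261. 199.] [0.4613 0.0314] 88.2 0.304
wrist 0.59 [461. 232.] [0.4493 0.0336] 61.8 0.453
wrist 0.57 [383. 349.] [ 0.6528 -0.0365] 24.7 0.977
top 0.92 [416. 200.] [ 0.5336 -0.437   0.0387] 0.056
top 0.68 [439. 220.] [ 0.4637 -0.4968  0.0388] 0.063
top 0.57 [415. 229.] [ 0.4412 -0.4267  0.0393] 0.068
side 0.97 [234. 256.] [ 0.3902 -0.1938  0.0386] 0.064
side 0.77 [261. 180.] [0.4592 0.0917 0.0404] 0.471
side 0.7 [258. 342.] [ 0.4387 -0.4247  0.0377] 0.135
```

View pics/s6.png

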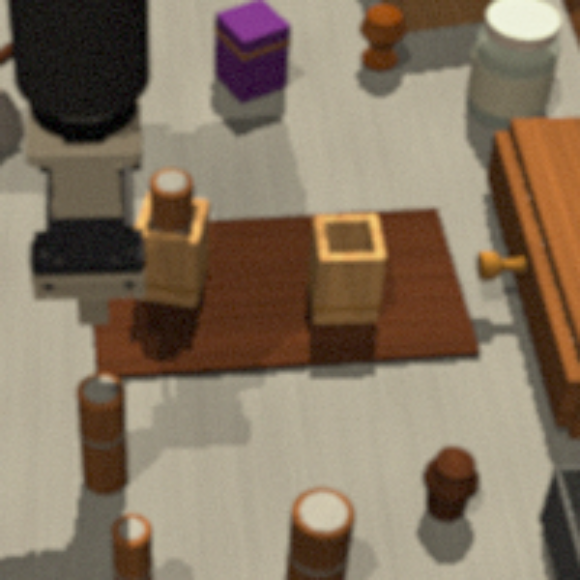

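Barrel 1 is home in case B (the collar is inside and about 45 mm stands out). Case A is ready at side (317,200). Now the second barrel.

```bash
python3 go.py .3905 -.195 .104 0 0 1 / .3905 -.195 .229 0 0 1 / .62 .002 .229 0 0 1 
```

```text
t 45.17
n=4 each [np.float64(-0.4), np.float64(-8.7), np.float64(-33.8)] [np.float64(0.0), np.float64(0.03), np.float64(-0.01)] total [  -1.7  -34.9 -135.2] [ 0.   0.1 -0. ] worst0.50 cost3.0e-20 margin0.33 wcz0.46 [-0.01  0.12 -0.69 -0.   -0.77 -1.56]
n=4 each [np.float64(0.0), np.float64(0.0), np.float64(31.2)] [np.float64(0.0), np.float64(0.0), np.float64(0.0)] total [  0.   0. 125.] [0. 0. 0.] worst0.47 cost3.6e-30 margin0.37 wcz0.49 [-0.01 -0.03 -0.51  0.   -1.1  -1.56]
n=8 each [np.float64(28.7), np.float64(24.6), np.float64(0.0)] [np.float64(0.0), np.float64(0.0), np.float64(0.0)] total [229.5 197.    0. ] [0. 0. 0.] worst0.43 cost4.3e-28 margin0.54 wcz0.59 [ 0.32  0.28 -0.14  0.   -1.15 -1.89]
```

>>> move_arm(deltas=[[0,-16,-10,0,0,0],[-0.5,-12,-25,0,0,0],[0,-5,-30,0,0,0],[0,0,-30,0,0,0],[0,0,-20,0,0,0]])

```text
t: 45.58
eef_pos: [0.3907, -0.1937, 0.2813]
ee_rot: [3.141, -0.0, 3.14]
force: [-0.5, 0.0, -0.2]
width: 0.0773
```

>>> move_arm(deltas=[[0,0,-8,0,0,0],[0,0,-7,0,0,0],[0,0,-4,0,0,0],[0,0,0,0,0,0],[0,0,0,0,0,0]])

```text
t: 46.0
eef_pos: [0.3919, -0.1938, 0.2654]
ee_rot: [-3.141, 0.003, 3.141]
force: [0.0, -0.4, 0.4]
width: 0.077
```

```bash
python3 g.py
```

```text
t 46.0 grasp [ 0.3924 -0.1939  0.1061] tz [ 0.003 -0.    -1.   ] jaw [ 0.001  1.    -0.   ] F [ 0.  -0.4  0.4] w 0.077
```

>>> move_arm(deltas=[[-1.6,-1,-2,0,0,0],[0,0,0,0,0,0],[0,0,0,0,0,0],[0,0,0,0,0,0],[0,0,0,0,0,0]])

```text
t: 46.42
eef_pos: [0.3898, -0.1949, 0.2628]
ee_rot: [-3.141, 0.002, 3.14]
force: [-0.2, 0.2, -0.9]
width: 0.0772
```

>>> move_arm(deltas=[[0,0,0,0,0,0],[0,0,0,0,0,0],[0,0,0,0,0,0],[0,0,0,0,0,0],[0,0,0,0,0,0]], claw=255)

```text
t: 46.83
eef_pos: [0.3898, -0.1949, 0.2625]
ee_rot: [-3.141, 0.002, 3.14]
force: [0.4, 0.1, 0.4]
width: 0.0496
```

>>> move_arm(deltas=[[0,0,0,0,0,0],[0,0,0,0,0,0],[0,0,0,0,0,0],[0,0,0,0,0,0],[0,0,0,0,0,0]])

```text
t: 47.25
eef_pos: [0.3897, -0.1949, 0.2625]
ee_rot: [-3.141, 0.002, 3.14]
force: [0.6, -0.5, -0.8]
width: 0.0394
```

```bash
python3 g.py
```

```text
t 47.25 grasp [ 0.39   -0.1949  0.1032] tz [ 0.002 -0.    -1.   ] jaw [ 0.001  1.    -0.   ] F [ 0.6 -0.5 -0.8] w 0.0394
```

>>> move_arm(deltas=[[0,0,10,0,0,0],[0,0,25,0,0,0],[0,0,35,0,0,0],[0,0,35,0,0,0],[0,0,20,0,0,0]])

```text
t: 47.67
eef_pos: [0.3901, -0.1951, 0.3911]
ee_rot: [-3.14, 0.005, 3.141]
force: [1.3, 0.5, 0.1]
width: 0.0392
```

>>> move_arm(deltas=[[23,19,0,0,0,0],[26,22,0,0,0,0],[26,22,0,0,0,0],[26,22,0,0,0,0],[26,22,0,0,0,0]])

```text
t: 48.08
eef_pos: [0.5175, -0.0867, 0.3876]
ee_rot: [-3.142, 0.002, 3.14]
force: [0.4, 0.0, -1.5]
width: 0.0395
```

>>> move_arm(deltas=[[26,22,0,0,0,0],[26,22,0,0,0,0],[24,22,0,0,0,0],[16,14,0,0,0,0],[10,9.5,0,0,0,0]])

```text
t: 48.5
eef_pos: [0.6203, 0.0033, 0.3865]
ee_rot: [-3.141, 0.001, 3.141]
force: [-0.1, -1.1, -1.5]
width: 0.0393
```

```bash
python3 g.py; python3 stand.py; cat > ov.py <<'E'
from h import *
import sys
cx,cy,yaw,gh=map(float,sys.argv[1:5])
c=cv2.imread('pics/st_wrist.png');ct=camT('wrist');s=arm.get_state();g=s['eef_pos']+.1593*R(s['ee_rot'])[:,2]
a=np.radians(yaw);e=np.array([[np.cos(a),np.sin(a),0],[-np.sin(a),np.cos(a),0]])
for hs in(.03,.0215):
    P=np.array([[cx,cy,.093]+hs*(i*e[0]+j*e[1]) for i,j in((1,1),(1,-1),(-1,-1),(-1,1))])
    cv2.polylines(c,[np.round(proj(P,'wrist',ct)*8).astype(int)],True,(255,255,0) if hs>.025 else (0,255,0),1,shift=3)
t=np.linspace(0,6.28,40);P=np.c_[g[0]+.02*np.cos(t),g[1]+.02*np.sin(t),0*t+g[2]-gh+.003]
cv2.polylines(c,[np.round(proj(P,'wrist',ct)).astype(int)],True,(255,0,255),1)
cv2.imwrite('pics/w6.png',cv2.resize(c[60:300,130:430],None,fx=2.5,fy=2.5))
E
python3 ov.py .62 .002 89.5 .1032
```

```text
t 48.5 grasp [0.6204 0.0032 0.2272] tz [ 0.001 -0.001 -1.   ] jaw [ 0.     1.    -0.001] F [-0.1 -1.1 -1.5] w 0.0393
top 0.9 [250. 232.] [0.4595 0.0349] 75.6 0.428
top 0.59 [264. 174.] [0.6096 0.0015] 89.5 0.414
side 0.98 [258. 200.] [0.4578 0.0353] 75.0 0.274
side 0.97 [318. 203.] [6.203e-01 4.000e-04] 1.1 0.069
wrist 0.88 [318.  26.] [0.4575 0.0343] 74.7 0.199
wrist 0.87 [280. 176.] [0.6186 0.0011] 89.9 0.406
```

View pics/w6.png

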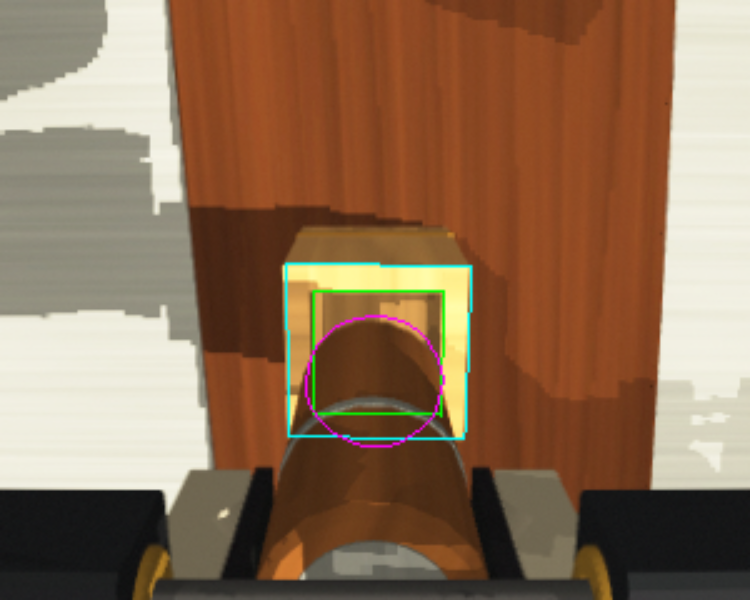

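The overlay matches again, with case A's rim at (.620,.002). I shift 1 mm in y and insert.

>>> move_arm(deltas=[[-0.4,-1,0,0,0,0],[0,0,-12,0,0,0],[0,0,-8,0,0,0],[0,0,-6,0,0,0],[0,0,-4,0,0,0]])

```text
t: 49.22
eef_pos: [0.6179, 0.0002, 0.3567]
ee_rot: [-3.141, 0.001, 3.14]
force: [0.0, 0.0, -1.6]
width: 0.0395
```

>>> move_arm(deltas=[[0,0,-3,0,0,0],[0,0,-3,0,0,0],[0,0,-3,0,0,0],[0,0,-2,0,0,0],[0,0,0,0,0,0]])

```text
t: 49.63
eef_pos: [0.6183, 0.0007, 0.3461]
ee_rot: [-3.141, 0.002, 3.14]
force: [0.2, -0.3, -2.7]
width: 0.0396
```

```bash
python3 g.py
```

```text
t 49.63 grasp [0.6185 0.0007 0.1868] tz [ 0.002 -0.    -1.   ] jaw [ 0.001  1.    -0.   ] F [ 0.2 -0.3 -2.7] w 0.0396
```

>>> move_arm(deltas=[[1.2,1,-4,0,0,0],[0,0,-8,0,0,0],[0,0,-8,0,0,0],[0,0,-8,0,0,0],[0,0,-6,0,0,0]])

```text
t: 50.05
eef_pos: [0.6192, 0.0015, 0.311]
ee_rot: [-3.141, 0.0, 3.14]
force: [-0.2, -0.2, -1.3]
width: 0.0389
```

>>> move_arm(deltas=[[0,0,-6,0,0,0],[0,0,-6,0,0,0],[0,0,-6,0,0,0],[0,0,-4,0,0,0],[0,0,-2,0,0,0]])

```text
t: 50.47
eef_pos: [0.6194, 0.0016, 0.2877]
ee_rot: [-3.141, 0.001, 3.14]
force: [-0.1, 0.4, -0.5]
width: 0.0393
```

>>> move_arm(deltas=[[0,0,-2,0,0,0],[0,0,-1,0,0,0],[0,0,-1,0,0,0],[0,0,0,0,0,0],[0,0,0,0,0,0]])

```text
t: 50.88
eef_pos: [0.6196, 0.0016, 0.2848]
ee_rot: [-3.142, 0.002, 3.14]
force: [-0.6, -0.4, 0.1]
width: 0.0397
```

```bash
python3 g.py
```

```text
t 50.88 grasp [0.62   0.0016 0.1255] tz [ 0.002 -0.    -1.   ] jaw [ 0.001  1.    -0.   ] F [-0.6 -0.4  0.1] w 0.0397
```

>>> move_arm(deltas=[[0,0,-1.5,0,0,0],[0,0,-1,0,0,0],[0,0,0,0,0,0],[0,0,0,0,0,0],[0,0,0,0,0,0]])

```text
t: 51.3
eef_pos: [0.6196, 0.0016, 0.2821]
ee_rot: [-3.141, 0.002, 3.14]
force: [1.1, 0.3, -2.2]
width: 0.039
```

>>> move_arm(deltas=[[0,0,-1,0,0,0],[0,0,-0.5,0,0,0],[0,0,0,0,0,0],[0,0,0,0,0,0],[0,0,0,0,0,0]])

```text
t: 51.72
eef_pos: [0.6196, 0.0016, 0.2806]
ee_rot: [-3.141, 0.002, 3.14]
force: [0.1, 0.3, -0.5]
width: 0.0395
```

```bash
python3 g.py
```

```text
t 51.72 grasp [0.6199 0.0016 0.1213] tz [ 0.002 -0.    -1.   ] jaw [ 0.001  1.    -0.   ] F [ 0.1  0.3 -0.5] w 0.0395
```

Essentially home. I release, retreat, park clear and check.

>>> move_arm(deltas=[[0,0,-0.7,0,0,0],[0,0,0,0,0,0],[0,0,0,0,0,0],[0,0,0,0,0,0],[0,0,0,0,0,0]])

```text
t: 52.13
eef_pos: [0.6197, 0.0016, 0.2805]
ee_rot: [-3.141, 0.003, 3.141]
force: [-1.4, 0.2, 5.9]
width: 0.0394
```

>>> move_arm(deltas=[[0,0,0,0,0,0],[0,0,0,0,0,0],[0,0,0,0,0,0],[0,0,0,0,0,0],[0,0,0,0,0,0]], claw=30)

```text
t: 52.55
eef_pos: [0.6195, 0.0016, 0.2796]
ee_rot: [-3.141, 0.002, 3.14]
force: [1.4, 0.7, -0.1]
width: 0.067
```

>>> move_arm(deltas=[[0,0,5,0,0,0],[0,0,20,0,0,0],[0,0,35,0,0,0],[0,0,38,0,0,0],[0,0,35,0,0,0]])

```text
t: 52.97
eef_pos: [0.6194, 0.0015, 0.415]
ee_rot: [-3.141, 0.002, 3.141]
force: [1.3, 0.3, 0.4]
width: 0.0772
```

>>> move_arm(deltas=[[-16,36,5,0,0,0],[-16,36,5,0,0,0],[-16,36,5,0,0,0],[-16,36,5,0,0,0],[-16,36,5,0,0,0]])

```text
t: 53.38
eef_pos: [0.5384, 0.1828, 0.4388]
ee_rot: [3.141, 0.003, 3.14]
force: [0.5, 1.1, 1.0]
width: 0.0772
```

>>> move_arm(deltas=[[-20,36,0,0,0,0],[-20,36,0,0,0,0],[-20,36,0,0,0,0],[-20,36,0,0,0,0],[-20,36,0,0,0,0]])

```text
t: 53.8
eef_pos: [0.4381, 0.363, 0.4386]
ee_rot: [3.141, 0.002, 3.14]
force: [1.4, 0.1, 0.2]
width: 0.0773
```

```bash
python3 g.py; python3 - <<'E'
from h import *
s=arm.grab_frame('side');t=arm.grab_frame('top')
for name,P in(('side',[[.4565,.035,.138],[.62,.002,.138],[.4565,.035,.093],[.62,.002,.093]]),): print(name,proj(P,name).round(1).tolist())
a=cv2.resize(s[110:410,190:390],None,fx=1.9,fy=1.9);b=cv2.resize(t[130:290,120:460],None,fx=1.2,fy=1.2)
c=np.zeros((570,800,3),np.uint8);c[:,:380]=a;c[:192,385:793]=b;z=cv2.resize(s[140:240,230:350],None,fx=3.4,fy=3.4);c[200:540,385:793]=z
cv2.imwrite('pics/fin.png',c[:,:,::-1])
E
```

```text
t 53.8 grasp [0.4384 0.3631 0.2793] tz [ 0.002  0.001 -1.   ] jaw [0.001 1.    0.001] F [1.4 0.1 0.2] w 0.0773
side [[258.6, 172.1], [321.8, 178.9], [258.7, 184.6], [320.3, 191.3]]
```

View pics/fin.png

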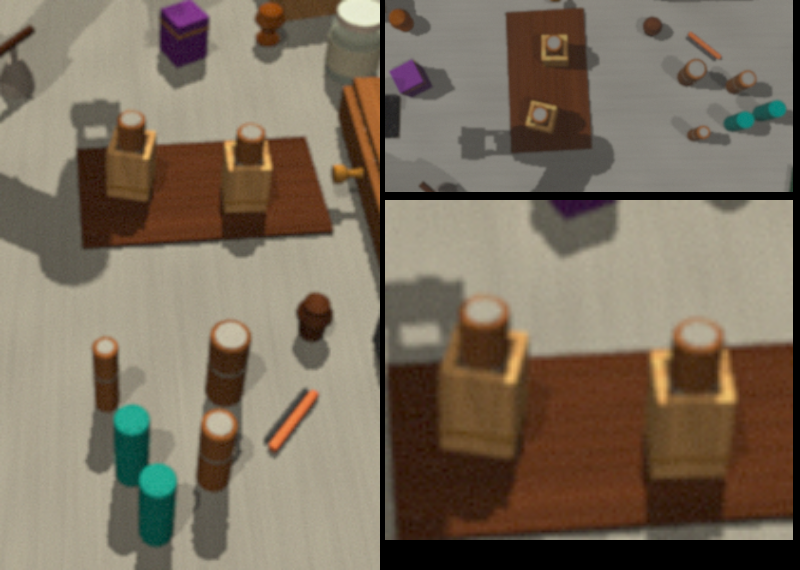

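Both barrel tops sit at the predicted home pixels: predicted side (259,172) and (322,179), seen within about 1.5 px. Everything else looks undisturbed, so I hand it in.

```bash
python3 -c "
from station import arm
print(arm.job_done())"
```

```text
the job is handed in; nothing more can be done
None
```

The job is handed in, after about 54 s of robot time. Only two oak cases were on the cart. Each was turned over in two 90° steps with a regrasp, and now stands mouth-up on the board, at about (0.620, 0.002) and (0.457, 0.035). Each has one 40 mm barrel slid home; the grip measured about 39.4 mm on both.

**Last checks:**
- **Barrels home:** Each barrel met the bore floor at the expected height (about 6 N), and its top is within about 1.5 px of the fully-home position in the side picture.
- **Other things:** The thin, thick and turquoise barrels, the purple case and the other bric-a-brac that show in the last picture look unmoved.
- **Disagreement:** The far case came to rest about 9 mm from where I first calculated in y. The side camera and the wrist overlay agreed on its measured position, so I used that.
- **Not confirmed:** No verdict was reported on hand-in. I saw no sign of a case being knocked aside.

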